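# Retain a prop-truck wheel on its axle: spacer, washer, spring-loaded horseshoe clip

### The arm

A 7-joint arm with a two-finger parallel gripper is mounted at the origin on the work surface. World frame = base frame: x ahead of the robot, y to its left, z up, the work surface at z = 0. Lengths are in m, angles in rad, forces in N, time in s.
With the tool pointing down it reaches from about 0.4 to 0.85 m from the base axis. Payload 10.4 kg.
Tool frame: the origin (TCP) lies between the finger pads; the fingertips stand 19 mm ahead of it and the grasp point (between the pads) is the TCP (manip.tip_reach is the z of the fingertips in the tool frame, in m); z points along the fingers, y is the direction in which the jaws open and shut (so a half turn about z gives the same grasp; the last joint's range is limited). The gripper opens to 85 mm and grips with 20 to 120 N. Pads are 22 mm wide; open, the fingers measure 114 mm over their backs; the gripper's body (76 mm by 85 mm) begins 54 mm behind the grasp point. The pads swing forward as they close: fully open they stand 13 mm farther back than shut.
Start: joints at [-1.215, 0.332, -0.065, 1.46, 0.022, 1.35, -0.088], TCP at [0.231, 0.581, 0.25] pointing down, gripper open.
Joint ranges: [-2.6, 2.6], [-0.5, 2.12], [-1.47, 1.34], [0.16, 2.42], [-1.27, 4.41], [0.06, 2.06], [-2.6, 2.6]. Speed limits (rad/s): [2.22, 2.22, 2.79, 2.79, 3.14, 3.14, 3.14].

### API

Orientations are given as a unit quaternion [x, y, z, w].
In Python, from workcell import sensors, cams, manip gives the robot as it stands.
- The arm moves only by the shell command python3 -m jog 'ROWS' [FORCE]. ROWS is JSON, a list of rows, each a list of 3 entries, a list of its own where there are three numbers: the shift along the world's x, y, z in m, then the turn, a rotation vector about the world's x, y, z in rad, then the opening in per cent of the stroke, from 0 (shut) to 100 (fully open). In form: [[[dx, dy, dz], [wx, wy, wz], grip], ...]. A call has 1 to 5 rows; each row shifts and turns the pose as measured when the row begins; what a row does not reach is not made up. A row lasts 1/8 s, in which the tool goes at most 62.5 mm and 10.7 degrees, less where a joint would pass 70% of its speed; a pose out of reach is approached as far as the arm can. A call with a gripper value outside its range is refused whole. The fingers move at their own pace and stop on an object; FORCE is the grip in N (left out, the last holds). Time passes only in rows, so rows that do not move let the fingers close. It gives the time, the measured TCP pose, the force and the opening at its end, in the units of the state.
- sensors.get_obs(): the state, without advancing time (a new reading comes with each control period).
- cams.camera(name): name is "scene" or "top" or "wrist"; returns (picture, depth): 480x640x3 uint8, red, green, blue; 480x640 float32, m along the optical axis (not along the pixel's ray), 0 where there is no reading.
- cams.camera_model(name): a dict with "intrinsics" (3x3 intrinsics, pixels), "k1" (the pictures are not rectified: a ray, as slopes to the right and down, at radius r is drawn at 1 + k1 r^2 times it, then the intrinsics apply), "view" (4x4, takes a point from world to camera coordinates). Camera axes: x right, y down, z forward; pixel columns grow to the right and rows downward; lengths in m; the calibration is good to about 2 mm. A picture is of the moment at which its call begins: read the wrist's pose just before it. camera_model takes no time and is no camera call; for the wrist camera it gives the pose at the moment of the call.
- manip.hand_in(): hands the job in, once; it reports no verdict.
The state is a dict: "clock": time; "joint_pos": joint angles; "joint_velocities": joint speeds; "tau": joint torques, N m; "position": TCP position; "ee_rot": TCP orientation; "ft_force": force on the tool from outside, world axes, zero at the start; "torque": the same for the moment, N m; "grip_width": opening from 0.0 (shut) to 1.0 (fully open).
Only numpy, scipy, OpenCV 4.12 (cv2) and the standard library are available. Lean on these libraries where they do the work, as an engineer would, in place of code of your own. Each camera call takes 0.05 s, during which the arm holds its last target.

### The job

Finish fitting the wheel to its upright axle: slide the short spacer onto the axle down to the bearing, lay the large washer on the spacer, then push the horseshoe clip down on the washer against the bearing's spring and slide it sideways under the axle head until the neck is fully home in its slot, so that the clip holds the spring down by itself when let go. Work gently: no part may ever bear on the wheel, its bearing or its axle with more than 30 newtons. Leave the other parts and tools on the bench where they are.

Things in the scene. Friction and masses are not known exactly. Their poses are not given: they have to be found in the camera images.
- axle_top (a point): Centre of the top face of the bright steel axle (20 mm thick) standing upright in a rubber-tyred wheel 160 mm across that lies flat, fixed, on a 180 mm square plywood board. z up. The top 5 mm taper to 13 mm. Below this point: head's flat underside 8 mm, tyre top 36 mm, board 80 mm, bench 96 mm.
- axle_neck (a point): On the axle's axis, 10 mm below axle_top: where clip_slot belongs when the clip is home. The neck is 10 mm thick and reaches from the head's underside (8 mm below axle_top) to 13.5 mm below axle_top; above and below it the axle is 20 mm thick. The clip may go in from any side.
- bearing_face (a point): Centre of the top face of the bearing (52 mm across, bore on the axle) in the hub, 30 mm below axle_top while its spring is up. The spacer stands on it. The hub ring around it is 68 mm across, its top 32 mm below axle_top.
- hub_bearing (a joint): How far the sprung bearing is pressed down (m): 0 up (start), 0.0026 hard stop. About 9 N starts it, then 2 N per mm (14 N at the stop). With spacer and washer on and the spring up, the washer top is 10 mm below axle_top; it must go 2 to 2.6 mm down (13 to 14 N) for the 4 mm clip to pass under the head. Reads about 0.0015 to 0.002 with the clip home.
- spacer_mid (a point): Centre (half-way up) of the short spacer: plain steel sleeve, 40 mm outside, 21.5 mm bore, 14 mm high, about 70 g, standing on the bench. On the sprung-up bearing this point is 23 mm below axle_top.
- washer_mid (a point): Centre (half-way up) of the large thick washer: plain steel, 46 mm outside, 21.5 mm bore, 6 mm thick, about 55 g, flat on the bench. On the spacer with the spring up this point is 13 mm below axle_top.
- clip_slot (a point): Horseshoe clip, 4 mm steel plate lying flat, 38 mm wide, 23 mm long: this point is the neck's place in its slot, 2 mm over the underside. +x is the way the open slot faces and is pushed. Slot 12 mm wide, its end 5.5 mm behind this point; prongs reach 10 mm ahead, the last 4 mm flared. The prongs clear the axle head while this point is 15 mm or more from the axle's axis.
- clip_grip (a point): Where to take the clip: midway between its two upturned finger lugs, 1 mm ahead of clip_slot along the clip's x, 8 mm over the underside. The lugs stand along both sides, 38 mm apart over their outer faces (along the clip's y), each 14 mm long, 3 mm thick, up to 13 mm over the underside. So held, the axle head (20 mm) passes between the fingers. The plate is greased (friction about 0.2), the lugs dry. About 50 g.
- sleeve_mid (a point): Leave: centre of a longer sleeve, 40 mm outside, 21.5 mm bore, 30 mm high: not the spacer.
- small_mid (a point): Leave: centre of a smaller washer, 32 mm outside, 13 mm bore, 4 mm thick: does not fit the axle.
- bolt: Leave: hexagon bolt standing on its head, 22 mm across, 43 mm high. Origin: underside centre.
- wrench: Leave: steel wrench 180 mm long along its x, lying beyond the wheel. Origin: underside centre.
- screwdriver: Leave: screwdriver 200 mm long along its x, lying beyond the wheel. Origin: middle of its length, on the bench.
- candlestick: Leave: brass candlestick, 90 mm foot, 150 mm high, beyond the wheel on the robot's right. Origin: underside centre.
- grease_tin: Leave: grease tin, 72 mm across, 55 mm high, beyond the wheel on the robot's left. Origin: underside centre.

How it is judged:
On the way, in this order (a step that is already met when the one before it is completed fails the run):
1. the short spacer is down on the bearing (horizontal distance between spacer_mid and axle_top below 0.002 m and z of spacer_mid in the frame of axle_top between -0.028 and -0.0215 m and angle between spacer_mid's own z axis and vertical below 0.1 rad), for 0.2 s.
2. the large washer lies on the spacer (all of step 1 and horizontal distance between washer_mid and axle_top below 0.003 m and z of washer_mid in the frame of axle_top between -0.018 and -0.0115 m and angle between washer_mid's own z axis and vertical below 0.1 rad), for 0.2 s.
3. the clip is under the axle head with the neck home in its slot, holding the spring down (all of step 2 and horizontal distance between clip_slot and axle_top below 0.003 m and z of clip_slot in the frame of axle_top between -0.0125 and -0.0085 m and angle between clip_slot's own z axis and vertical below 0.1 rad and value of joint hub_bearing above 0.001 m), for 0.2 s.
At the end, for the whole second after the job is handed in: Spacer on the bearing (within 2 mm of the axis, centre 21.5 to 28 mm below axle_top), washer on it (3 mm; 11.5 to 18 mm below), clip under the head (slot centre within 3 mm; 8.5 to 12.5 mm below), all level to 0.1 rad, the bearing kept pressed over 1 mm (all of step 3); the robot touches nothing.
It fails at once if the spacer, washer or clip bears on the wheel, bearing or axle with more than 30 N (contact force between any of spacer, washer, clip and wheel above 30 N).
It fails at once if another part, tool or prop on the bench is moved over 30 mm (distance of any of sleeve_mid, small_mid, bolt, wrench, screwdriver, candlestick, grease_tin from where it was at the start of the episode above 0.03 m).
It also fails if it takes over 72 s, if anything falls off the work surface, if the arm or the gripper's body presses on something with over 40 N, if the wrist force passes 120 N, or if a joint passes its speed limit or range.

## Working session

There is one attempt and no reset: what is moved stays moved. The work goes in short steps, Python scripts to look and compute and a shell command to move; the robot and the scene stay as the last step left them, time stands still between calls to the robot, and variables do not carry over. Pictures are saved under pics/ and viewed, and the job is handed in when it is done.

```bash
ls; mkdir -p pics
cat > h.py <<'E'
import numpy as np,cv2
from workcell import sensors,cams,manip
def shot(n,f):
    m=cams.camera_model(n);p,d=cams.camera(n)
    cv2.imwrite('pics/%s.png'%f,p[:,:,::-1]);np.savez('pics/%s.npz'%f,p=p,d=d,K=m['intrinsics'],k1=m['k1'],V=m['view']);return p,d,m
def load(f): return np.load('pics/%s.npz'%f)
def rays(z,uv):
    K=z['K'];uv=np.atleast_2d(uv).astype(float)
    s=cv2.undistortPoints(uv.reshape(-1,1,2),K,np.array([float(z['k1']),0,0,0])).reshape(-1,2)
    V=z['V'];R=V[:3,:3];o=-R.T@V[:3,3]
    return o,np.c_[s,np.ones(len(s))]@R
def onz(f,uv,zz):
    o,r=rays(load(f),uv);zz=np.asarray(zz,float)
    return o+r*((zz-o[2])/r[:,2])[:,None]
def proj(f,P):
    z=load(f);V=z['V'];c=np.atleast_2d(P)@V[:3,:3].T+V[:3,3]
    r=cv2.projectPoints(c.reshape(-1,1,3),np.zeros(3),np.zeros(3),z['K'],np.array([float(z['k1']),0,0,0]))[0]
    return r.reshape(-1,2)
def cloud(f):
    z=load(f);d=z['d'];v,u=np.mgrid[:480,:640]
    o,r=rays(z,np.c_[u.ravel(),v.ravel()])
    P=(o+r*d.ravel()[:,None]).reshape(480,640,3);P[d==0]=np.nan;return P
def crop(f,x0,y0,x1,y1,s,out):
    im=cv2.imread('pics/%s.png'%f)[y0:y1,x0:x1]
    cv2.imwrite('pics/%s.png'%out,cv2.resize(im,None,fx=s,fy=s,interpolation=cv2.INTER_CUBIC))
E
python3 - <<'E'
from h import *
for n in('scene','top','wrist'):
    p,d,m=shot(n,n+'0');print(n,m['intrinsics'].tolist(),m['k1'],np.linalg.inv(m['view']).round(3).tolist())
print(sensors.get_obs(),manip.tip_reach)
E
```

```text
pics
scene [[447.6643433243798, 0.0, 325.56719988993837], [0.0, 447.6643433243798, 234.07816103947357], [0.0, 0.0, 1.0]] 0.00883584876502288 [[0.689, 0.616, -0.381, 1.004], [0.724, -0.579, 0.374, -0.413], [0.009, -0.534, -0.846, 1.024], [0.0, 0.0, 0.0, 1.0]]
top [[514.8997725436246, 0.0, 320.1856771261069], [0.0, 514.8997725436246, 246.48769443219345], [0.0, 0.0, 1.0]] -0.07569057431997067 [[0.013, -0.985, 0.172, 0.43], [-1.0, -0.016, -0.013, 0.028], [0.016, -0.172, -0.985, 1.085], [0.0, 0.0, 0.0, 1.0]]
wrist [[354.7010020840724, 0.0, 319.6255161765182], [0.0, 354.7010020840724, 243.8940155419507], [0.0, 0.0, 1.0]] 0.010232051973582302 [[0.37, 0.884, 0.284, 0.157], [0.929, -0.352, -0.115, 0.611], [-0.001, 0.307, -0.952, 0.373], [0.0, 0.0, 0.0, 1.0]]
{'clock': 0.15, 'joint_pos': array([-1.21456936,  0.33269446, -0.06470686,  1.46070953,  0.02158761,
        1.34989777, -0.08845758]), 'joint_velocities': array([ 3.41387034e-04, -1.39757258e-03, -2.01954988e-04, -3.14256355e-03,
        5.96942216e-05,  9.24843010e-04,  1.76265218e-04]), 'tau': array([ 1.78862043e-03, -6.25827384e+01,  4.99289157e-02, -3.91850424e+01,
        1.63390045e-02,  7.49626779e-03, -1.80249918e-05]), 'position': array([0.23104368, 0.58046091, 0.2497374 ]), 'ee_rot': array([ 1.88252293e-01,  9.82120572e-01, -5.00649056e-04, -8.15213341e-05]), 'ft_force': array([ 0.25740303, -0.39018674, -0.59376778]), 'torque': array([-0.00425368, -0.01555499,  0.03687314]), 'grip_width': 0.9979037617289594} 0.019
```

View pics/top0.png

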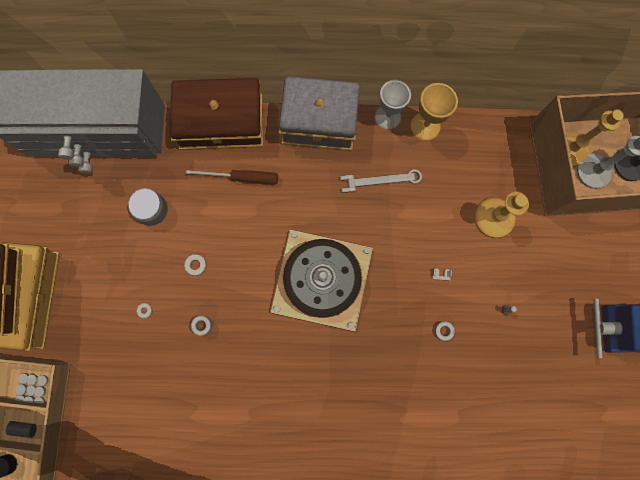

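View pics/scene0.png

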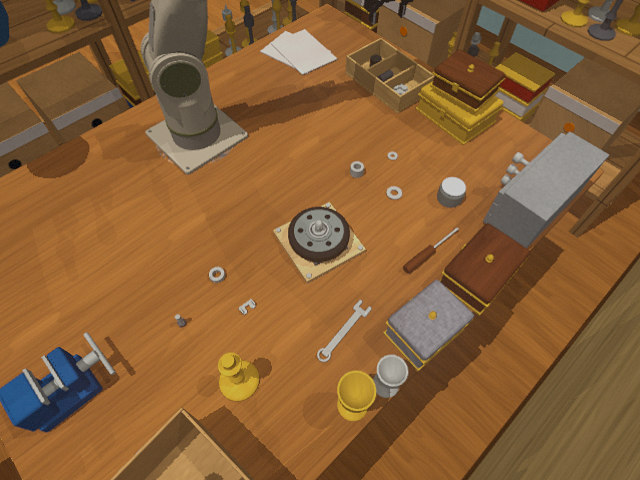

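View pics/wrist0.png

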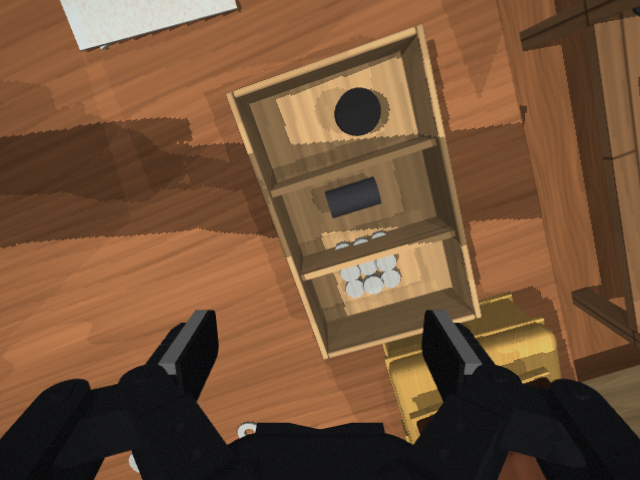

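The top view shows the washer at (195,265), the small washer at (144,311), ring A at (201,326), the wheel at (322,277), the clip at (442,274), ring B at (445,331) and the bolt at (509,310). In the scene view, ring A (357,169) looks tall and ring B (217,274) looks short. I'll measure both.

Run:
```python
from h import *
for f in('top0','scene0'):
    P=cloud(f)
    c={'top0':dict(wash=(195,265),small=(144,311),A=(201,326),axle=(322,276),clip=(442,274),B=(445,331)),'scene0':dict(wash=(394,193),small=(392,155),A=(357,169),axle=(319,230),clip=(247,307),B=(217,274))}[f]
    for k,(u,v) in c.items():
        w=P[v-14:v+15,u-14:u+15].reshape(-1,3);z=w[:,2]
        hi=np.nanpercentile(z,99.5);s=w[z>hi-0.004] 
        print(f,k,'z bench %.4f top %.4f'%(np.nanpercentile(z,10),hi),np.nanmean(s,0).round(4),((np.nanmin(s,0)+np.nanmax(s,0))/2).round(4))
a=[cv2.resize(cv2.imread('pics/top0.png')[y-25:y+25,x-25:x+25],(390,390),interpolation=cv2.INTER_CUBIC) for x,y in((322,276),(442,274))]
cv2.imwrite('pics/c1.png',np.hstack(a))
```

```text
top0 wash z bench -0.0021 top 0.0095 [0.5757 0.2786 0.0072] [0.5761 0.2783 0.0082]
top0 small z bench -0.0024 top 0.0074 [0.478  0.3817 0.0049] [0.4756 0.3809 0.0064]
top0 A z bench -0.0023 top 0.0327 [0.4474 0.2543 0.0304] [0.4481 0.2546 0.0314]
top0 axle z bench 0.0618 top 0.0978 [0.5469 0.0091 0.096 ] [0.5474 0.0091 0.0973]
top0 clip z bench -0.0025 top 0.0140 [ 0.5644 -0.2496  0.013 ] [ 0.5651 -0.2453  0.0128]
top0 B z bench -0.0023 top 0.0177 [ 0.4418 -0.2487  0.0155] [ 0.4419 -0.2477  0.0165]
scene0 wash z bench -0.0036 top 0.0088 [0.5754 0.2757 0.0065] [0.5603 0.2824 0.0077]
scene0 small z bench -0.0035 top 0.0057 [0.4729 0.3834 0.0031] [0.4733 0.381  0.0049]
scene0 A z bench -0.0034 top 0.0319 [0.4501 0.2518 0.0297] [0.4496 0.2517 0.0304]
scene0 axle z bench 0.0580 top 0.0968 [0.5497 0.007  0.0953] [0.5493 0.0076 0.0961]
scene0 clip z bench -0.0031 top 0.0135 [ 0.5665 -0.2471  0.0125] [ 0.5664 -0.2466  0.0123]
scene0 B z bench -0.0032 top 0.0163 [ 0.4458 -0.2497  0.014 ] [ 0.4464 -0.2485  0.0149]
```

View pics/c1.png

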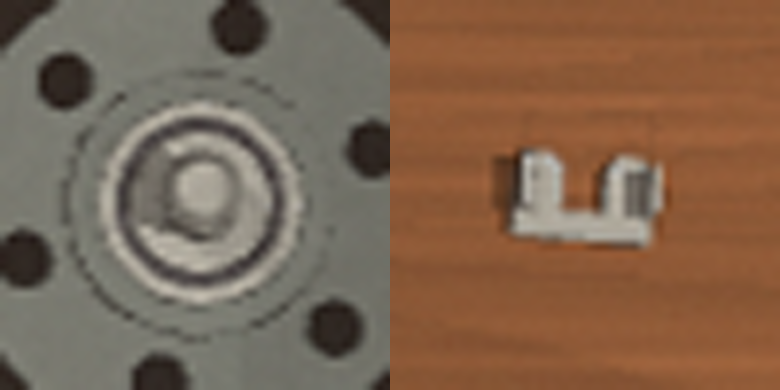

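B is the short spacer, with its top at about 15 mm. The clip faces roughly +x. Next I move over the spacer and turn the jaws along world y.

```bash
python3 -m jog '[[[0.03,-0.052,0],[0,0,0.076],100],[[0.03,-0.052,0],[0,0,0.076],100],[[0.03,-0.052,0],[0,0,0.076],100],[[0.03,-0.052,0],[0,0,0.076],100],[[0.03,-0.052,0],[0,0,0.076],100]]' 40
python3 -m jog '[[[0.01,-0.06,0],[0,0,0],100],[[0.01,-0.06,0],[0,0,0],100],[[0.01,-0.06,0],[0,0,0],100],[[0.01,-0.06,0],[0,0,0],100],[[0.01,-0.06,0],[0,0,0],100]]'
```

```text
clock: 0.78
position: [0.3803, 0.3153, 0.2474]
ee_rot: [-0.011, 1.0, -0.001, -0.001]
ft_force: [1.1, 0.6, -1.2]
grip_width: 1.0
clock: 1.4
position: [0.4309, 0.0071, 0.2471]
ee_rot: [-0.01, 1.0, -0.001, -0.001]
ft_force: [1.4, 0.4, 0.5]
grip_width: 1.0
```

```bash
python3 -m jog '[[[0.003,-0.06,0],[0,0,0],100],[[0.003,-0.06,0],[0,0,0],100],[[0.003,-0.06,0],[0,0,0],100],[[0.002,-0.06,0],[0,0,0],100],[[0,-0.013,0],[0,0,-0.02],100]]'
python3 -m jog '[[[0,0,-0.05],[0,0,0],70],[[0,0,0],[0,0,0],70]]'
python3 - <<'E'
from h import *
s=sensors.get_obs();print(s['position'],s['ee_rot'])
shot('wrist','w1');print(onz('w1',[[320,240]],0))
E
```

```text
clock: 2.02
position: [0.4397, -0.2578, 0.2477]
ee_rot: [0.002, 1.0, -0.001, 0.001]
ft_force: [0.5, 0.4, 0.2]
grip_width: 0.999
clock: 2.28
position: [0.4396, -0.2584, 0.1969]
ee_rot: [0.003, 1.0, -0.001, 0.001]
ft_force: [-0.2, -0.2, 0.8]
grip_width: 0.698
[ 0.43960841 -0.25838409  0.19691391] [ 3.20672779e-03  9.99993963e-01 -1.21634425e-03  5.58267365e-04]
[[ 0.45975853 -0.25715071  0.        ]]
```

View pics/w1.png

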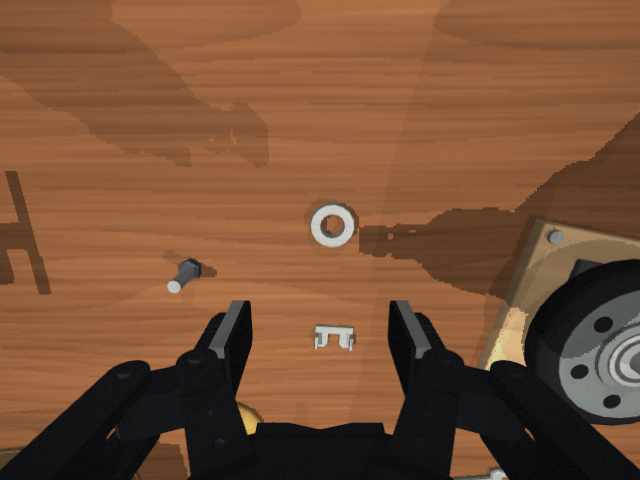

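The wrist view shows the spacer at (332,226) and the clip at (334,337) with its slot facing down in the image, which is +x. I'll fit the spacer's top rim.

```bash
cat >> h.py <<'E'
def ring(f,c,z,r,lo=110,sat=60,w=32):
    "fit: bright, unsaturated blob near pixel c -> ellipse centre of outer contour, put on plane z"
    p=load(f)['p'];h=cv2.cvtColor(p,cv2.COLOR_RGB2HSV)
    m=((h[...,2]>lo)&(h[...,1]<sat)).astype(np.uint8)
    k=np.zeros_like(m);cv2.circle(k,c,w,1,-1);m*=k
    cs,_=cv2.findContours(m,cv2.RETR_EXTERNAL,cv2.CHAIN_APPROX_NONE);q=max(cs,key=len).reshape(-1,2)
    P=onz(f,q,z)
    from scipy.optimize import least_squares
    s=least_squares(lambda a:np.hypot(P[:,0]-a[0],P[:,1]-a[1])-a[2],[P[:,0].mean(),P[:,1].mean(),r],loss='soft_l1',f_scale=.0005)
    return s.x,np.sqrt((s.fun**2).mean())
E
python3 - <<'E'
from h import *
print(ring('w1',(332,226),.014,.02))
crop('w1',280,180,390,360,4,'w1c')
P=cloud('w1');print(P[226,316],P[226,290])
E
```

```text
(array([ 0.44219283, -0.246255  ,  0.01913165]), np.float64(0.0002782822542553582))
[ 0.44211214 -0.26058647  0.01465175] [ 0.44645673 -0.28526218 -0.00207191]
```

View pics/w1c.png

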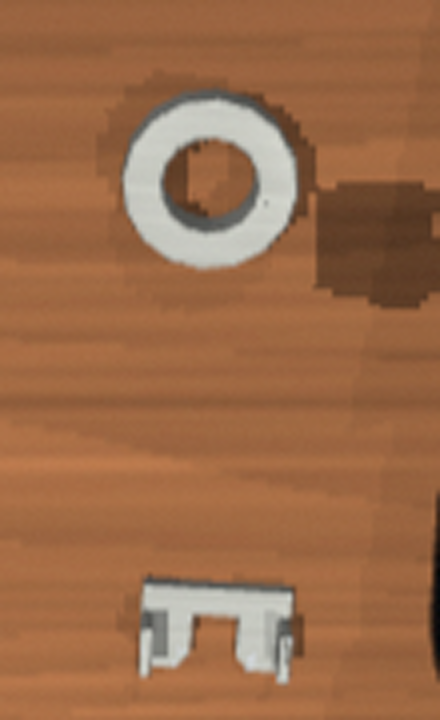

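```bash
python3 -m jog '[[[0.003,0.0115,-0.06],[0,0,0],65],[[0,0,-0.06],[0,0,0],65],[[0,0,-0.045],[0,0,0],65],[[0,0,0],[0,0,0],65]]'
python3 - <<'E'
from h import *
s=sensors.get_obs();print(s['position'],s['ee_rot'],s['ft_force'])
shot('wrist','w2');print(ring('w2',(325,325),.014,.02,w=70))
E
```

```text
clock: 2.82
position: [0.452, -0.2449, 0.0389]
ee_rot: [-0.001, 1.0, -0.002, 0.009]
ft_force: [0.5, -0.7, 1.1]
grip_width: 0.652
[ 0.45197152 -0.24488467  0.03891165] [-6.43865625e-04  9.99957379e-01 -1.62693693e-03  9.06526249e-03] [ 0.50839625 -0.72112948  1.13874135]
(array([ 0.44407324, -0.24630843,  0.01713699]), np.float64(0.00379297169694713))
```

View pics/w2.png

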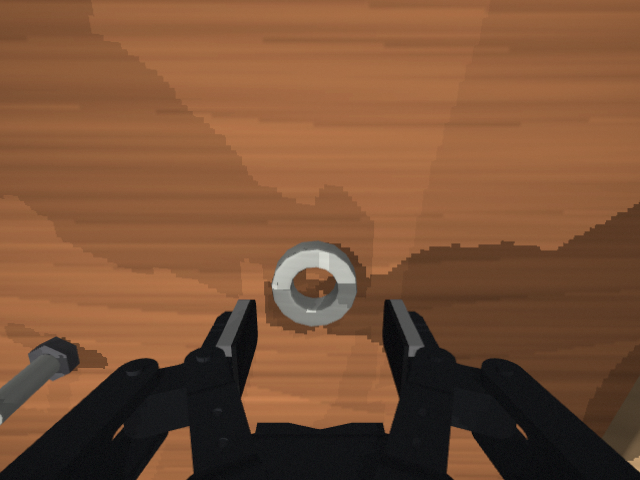

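```bash
cat >> h.py <<'E'
from scipy.spatial.transform import Rotation as Ro
def st():
    s=sensors.get_obs();R=Ro.from_quat(s['ee_rot'])
    D=Ro.from_matrix(np.array([[-1,0,0],[0,1,0],[0,0,-1.]]))
    e=(D*R.inv()).as_rotvec()
    print('t %.2f pos %s corr_rot(to jaws||y) %s F %s T %s g %.3f'%(s['clock'],s['position'].round(4),e.round(4),s['ft_force'].round(1),s['torque'].round(2),s['grip_width']));return s
E
python3 - <<'E'
from h import *
st();print(onz('w2',[[314,286],[314.5,290],[273,290],[356,290]],.014))
E
python3 -m jog '[[[-0.0085,-0.002,0],[0,0.018,0],65],[[0,0,0],[0,0,0],65]]'
python3 - <<'E'
from h import *
st()
shot('wrist','w3');crop('w3',220,240,420,420,4,'w3c')
E
```

```text
t 2.88 pos [ 0.4534 -0.2457  0.0409] corr_rot(to jaws||y) [ 0.0043  0.0216 -0.0011] F [ 1.2 -0.8  0.4] T [-0.04 -0.03 -0.06] g 0.650
[[ 0.44090213 -0.2461431   0.014     ]
 [ 0.44291958 -0.24592253  0.014     ]
 [ 0.44296068 -0.26493469  0.014     ]
 [ 0.44287198 -0.22692289  0.014     ]]
clock: 3.12
position: [0.4474, -0.2486, 0.0456]
ee_rot: [-0.001, 1.0, -0.003, 0.004]
ft_force: [-0.7, -0.4, -0.1]
grip_width: 0.651
t 3.12 pos [ 0.4474 -0.2486  0.0456] corr_rot(to jaws||y) [ 0.0052  0.009  -0.0018] F [-0.7 -0.4 -0.1] T [-0.06 -0.03 -0.01] g 0.651
```

View pics/w3c.png

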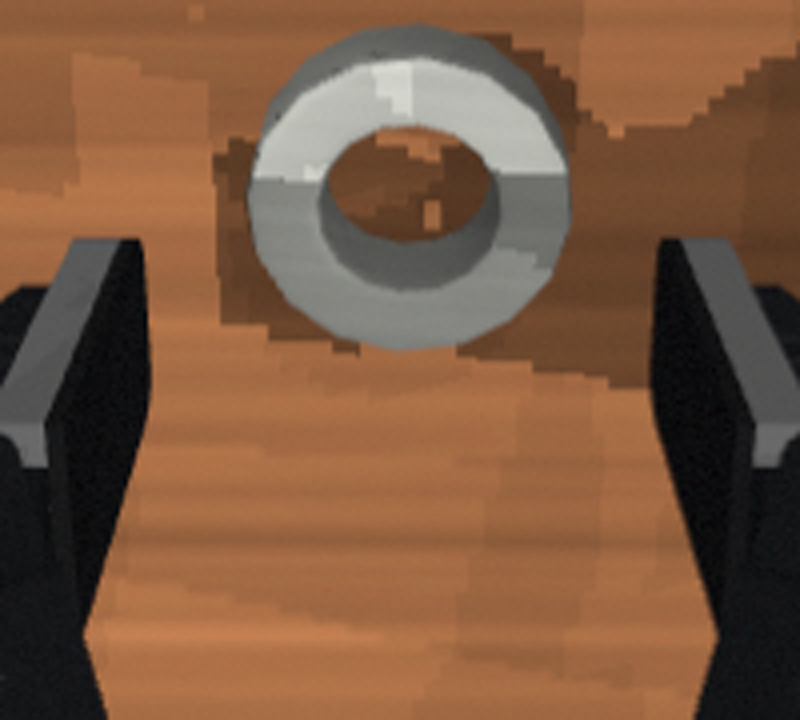

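```bash
python3 - <<'E'
from h import *
st();print(onz('w3',[[320+2.5,291]],.014))
E
python3 -m jog '[[[-0.003,0.002,-0.012],[0,0.008,0],65],[[-0.001,0,-0.01],[0,0,0],65],[[0,0,0],[0,0,0],65]]'
python3 - <<'E'
from h import *
st()
E
```

```text
t 3.17 pos [ 0.4478 -0.2486  0.0457] corr_rot(to jaws||y) [ 0.0053  0.0099 -0.0019] F [ 0.  -0.2  0.8] T [-0.03 -0.01 -0.03] g 0.648
[[ 0.44185813 -0.24595154  0.014     ]]
clock: 3.55
position: [0.4441, -0.2461, 0.0231]
ee_rot: [-0.001, 1.0, -0.003, 0.001]
ft_force: [-0.2, -0.8, -0.4]
grip_width: 0.65
t 3.55 pos [ 0.4441 -0.2461  0.0231] corr_rot(to jaws||y) [ 0.0051  0.0029 -0.0024] F [-0.2 -0.8 -0.4] T [ 0.02 -0.01  0.01] g 0.650
```

```bash
python3 -m jog '[[[-0.0015,0,-0.003],[0.005,0.003,-0.002],60],[[0,0,0],[0,0,0],40],[[0,0,0],[0,0,0],40],[[0,0,0],[0,0,0],40]]' 40
python3 - <<'E'
from h import *
st()
shot('wrist','w4');crop('w4',220,240,420,420,4,'w4c')
E
```

```text
clock: 4.05
position: [0.4422, -0.2463, 0.02]
ee_rot: [0.0, 1.0, 0.0, -0.001]
ft_force: [-0.1, 0.6, 0.3]
grip_width: 0.448
t 4.05 pos [ 0.4422 -0.2463  0.02  ] corr_rot(to jaws||y) [-0.0008 -0.0011  0.0003] F [-0.1  0.6  0.3] T [ 0.09  0.07 -0.  ] g 0.448
```

View pics/w4c.png

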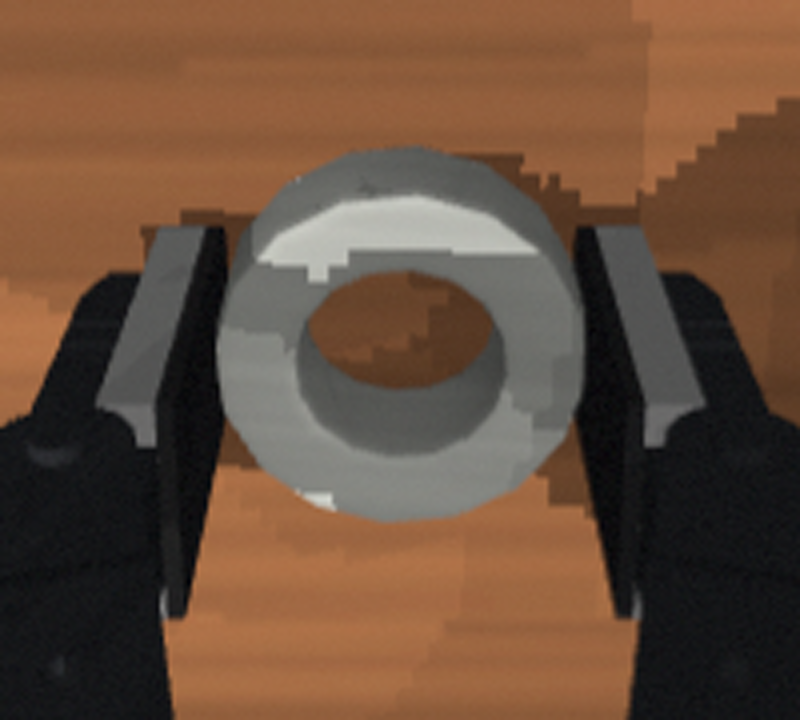

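The spacer sits centred between the pads, bore centre near pixel (320,330). I close fully and lift.

```bash
python3 -m jog '[[[0,0,0],[0,0,0],20],[[0,0,0],[0,0,0],20],[[0,0,0.03],[0,0,0],20],[[0,0,0.05],[0,0,0],20],[[0,0,0.05],[0,0,0],20]]' 40
python3 - <<'E'
from h import *
st()
shot('wrist','w5');crop('w5',220,240,420,420,4,'w5c')
E
```

```text
clock: 4.72
position: [0.4395, -0.2455, 0.1499]
ee_rot: [0.0, 1.0, 0.001, -0.004]
ft_force: [1.6, 0.8, -1.1]
grip_width: 0.452
t 4.72 pos [ 0.4395 -0.2455  0.1499] corr_rot(to jaws||y) [-0.0011 -0.0087  0.0006] F [ 1.6  0.8 -1.1] T [ 0.03 -0.08 -0.01] g 0.452
```

View pics/w5c.png

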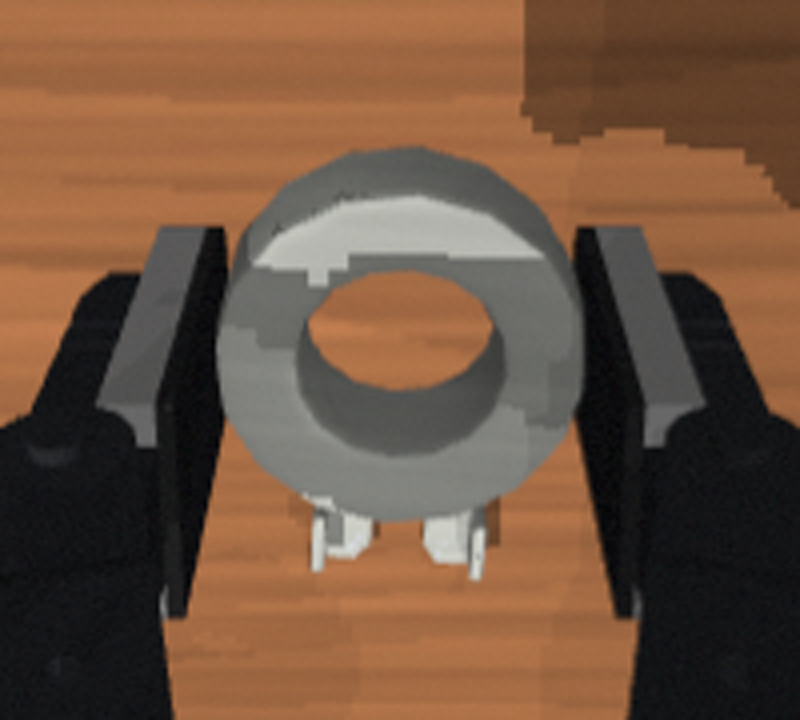

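```bash
python3 - <<'E'
from h import *
# spacer top rim centre relative to tcp at w4
P=onz('w4',[[220+401/4,240+345/4],[220+217/4,240+350/4],[220+584/4,240+350/4],[220+400/4,240+(196)/4],[220+400/4,240+521/4]],.014);print(P-[.4422,-.2463,0])
E
python3 -m jog '[[[0.025,0.05,0.02],[0,0,0],20],[[0.026,0.05,0.02],[0,0.008,0],20],[[0.026,0.05,0.01],[0,0,0],20],[[0.026,0.05,0],[0,0,0],20],[[0.025,0.045,0],[0,0,0],20]]'
python3 -m jog '[[[0.003,0.008,0],[0,0,0],20],[[0,0,0],[0,0,0],20]]'
python3 - <<'E'
from h import *
st()
shot('wrist','w6')
E
```

```text
[[-0.00188796  0.00167154  0.014     ]
 [-0.00133085 -0.01739183  0.014     ]
 [-0.00128381  0.0206372   0.014     ]
 [-0.0187687   0.00157235  0.014     ]
 [ 0.01966763  0.00156246  0.014     ]]
clock: 5.4
position: [0.5723, 0.0008, 0.21]
ee_rot: [0.006, 1.0, 0.0, -0.001]
ft_force: [1.3, -0.5, -1.1]
grip_width: 0.448
clock: 5.65
position: [0.5761, 0.013, 0.2086]
ee_rot: [0.003, 1.0, 0.0, -0.001]
ft_force: [-0.4, -0.4, -1.0]
grip_width: 0.452
t 5.65 pos [0.5761 0.013  0.2086] corr_rot(to jaws||y) [-0.0004 -0.0029  0.0051] F [-0.4 -0.4 -1. ] T [-0.05  0.02 -0.02] g 0.452
```

View pics/w6.png

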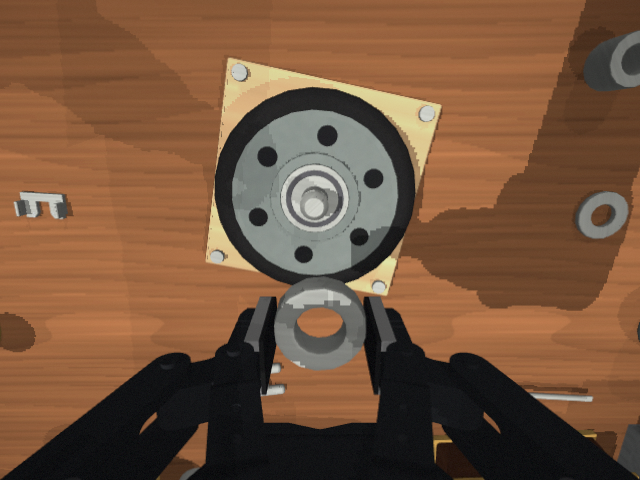

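Run:
```python
from h import *
crop('w6',260,140,380,260,6,'w6c')
```

```text
(no output)
```

View pics/w6c.png

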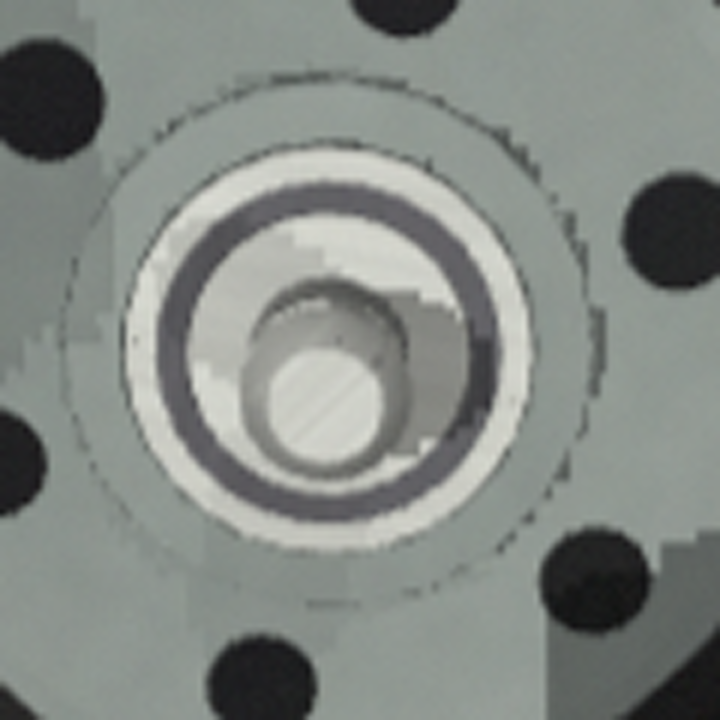

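The axle top centre is at about (314.2,207.7) and the bearing centre at about (314.8,197.7).

Run:
```python
from h import *
print(onz('w6',[[314.2,207.7]],.096),onz('w6',[[314.8,197.7]],.066))
print(onz('w6',[[260+124/6,197.7],[260+533/6,197.7],[314.8,140+142/6],[314.8,140+552/6]],.066))
print(onz('w6',[[260+268/6,207.7],[260+383/6,207.7]],.096))
# spacer (w1,w4) top camera refs
P=cloud('top0')
for c,z in(((322,276),.096),):
    pass
crop('top0',302,256,342,296,15,'t1')
crop('scene0',289,200,349,260,10,'s1')
```

```text
[[0.54663321 0.01097141 0.096     ]] [[0.54525073 0.01102369 0.066     ]]
[[ 0.54511073 -0.01478729  0.066     ]
 [ 0.54539699  0.03676455  0.066     ]
 [ 0.52007065  0.01126653  0.066     ]
 [ 0.57219094  0.01076459  0.066     ]]
[[0.5465974  0.00451762 0.096     ]
 [0.54666978 0.01749331 0.096     ]]
```

View pics/t1.png

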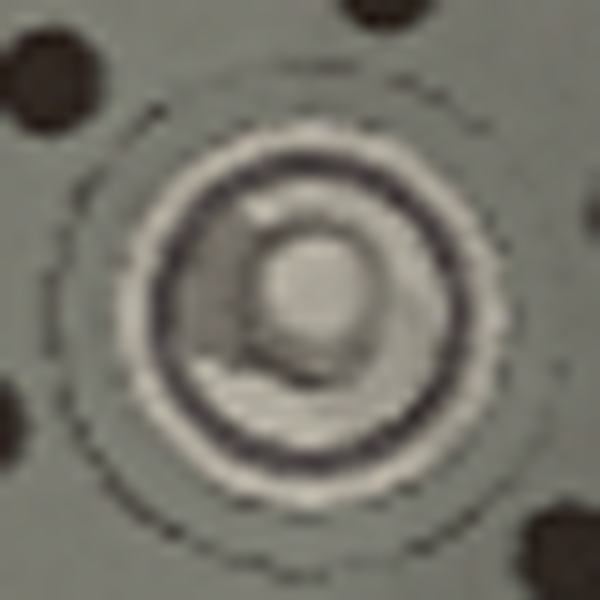

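View pics/s1.png

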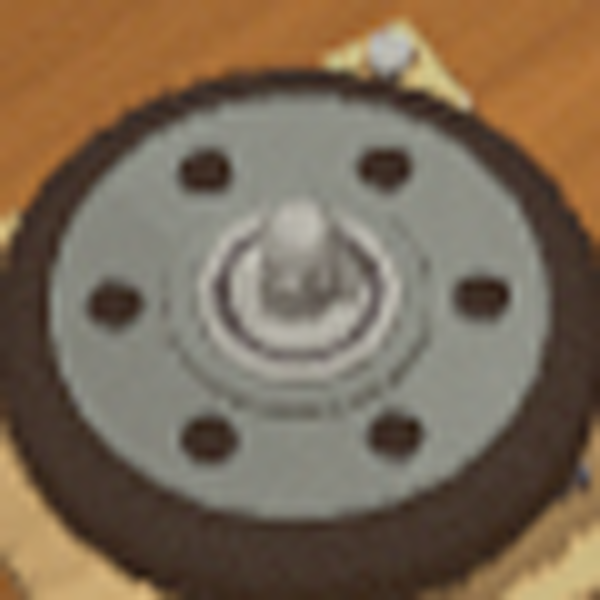

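```bash
python3 -m jog '[[[-0.015,-0.0015,-0.02],[0,0,0.005],20],[[-0.012,-0.001,-0.025],[0,0,0],20],[[-0.003,-0.0007,-0.02],[0,0,0],20],[[0,0,-0.01],[0,0,0],20],[[0,0,0],[0,0,0],20]]'
python3 - <<'E'
from h import *
st()
shot('wrist','w7');crop('w7',220,240,420,420,4,'w7c')
shot('scene','s7');crop('s7',279,170,359,250,8,'s7c')
E
```

```text
clock: 6.32
position: [0.5435, 0.0013, 0.1327]
ee_rot: [0.006, 1.0, 0.0, -0.0]
ft_force: [-0.2, 0.6, -1.3]
grip_width: 0.451
t 6.33 pos [0.5435 0.0013 0.1327] corr_rot(to jaws||y) [-0.0007 -0.001   0.0114] F [-0.2  0.6 -1.3] T [-0.03 -0.03  0.03] g 0.451
```

View pics/w7c.png

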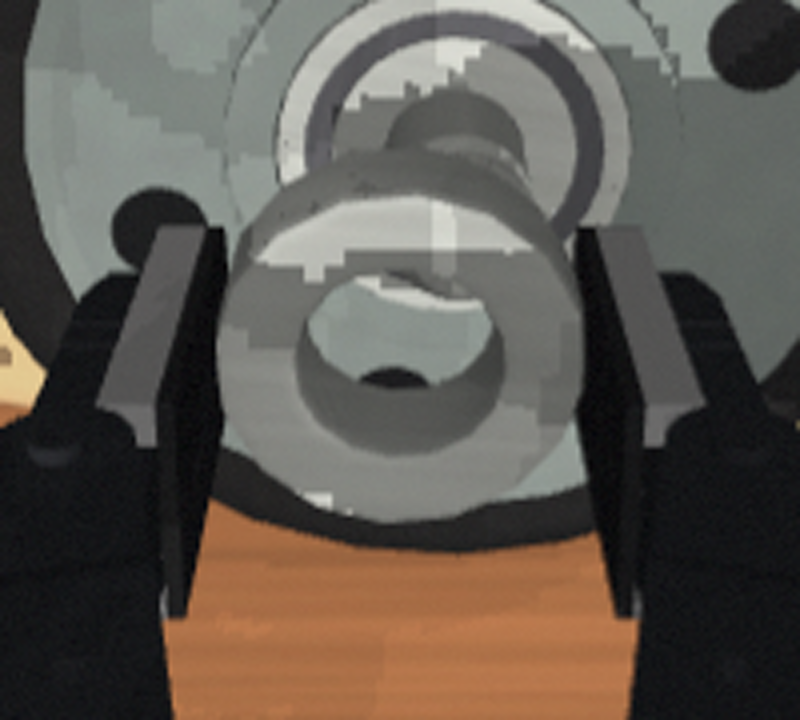

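View pics/s7c.png

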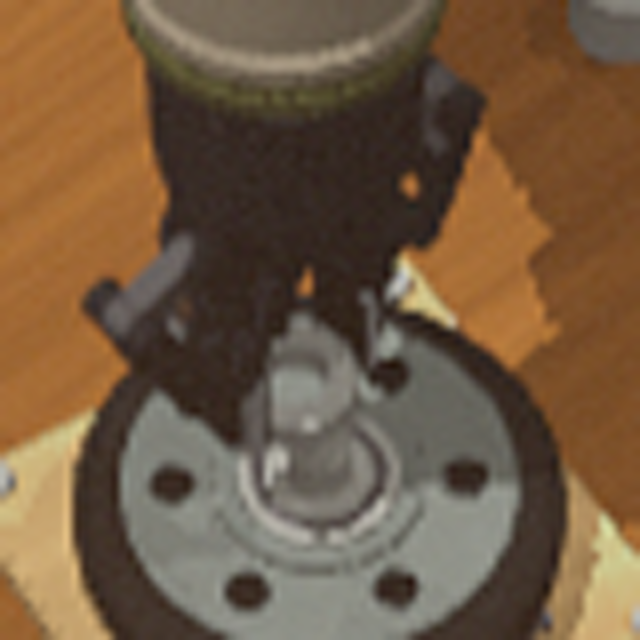

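```bash
python3 -m jog '[[[0.0025,0.0085,-0.004],[0,0,0.011],20],[[0,0,0],[0,0,0],20],[[0,0,0],[0,0,0],20]]'
python3 - <<'E'
from h import *
st()
shot('wrist','w8');crop('w8',220,240,420,420,4,'w8c')
E
```

```text
clock: 6.8
position: [0.548, 0.0112, 0.1306]
ee_rot: [-0.001, 1.0, 0.001, 0.001]
ft_force: [-0.3, -0.7, -1.1]
grip_width: 0.441
t 6.80 pos [0.548  0.0112 0.1306] corr_rot(to jaws||y) [-0.0014  0.0027 -0.0015] F [-0.3 -0.7 -1.1] T [-0.05 -0.   -0.  ] g 0.441
```

View pics/w8c.png

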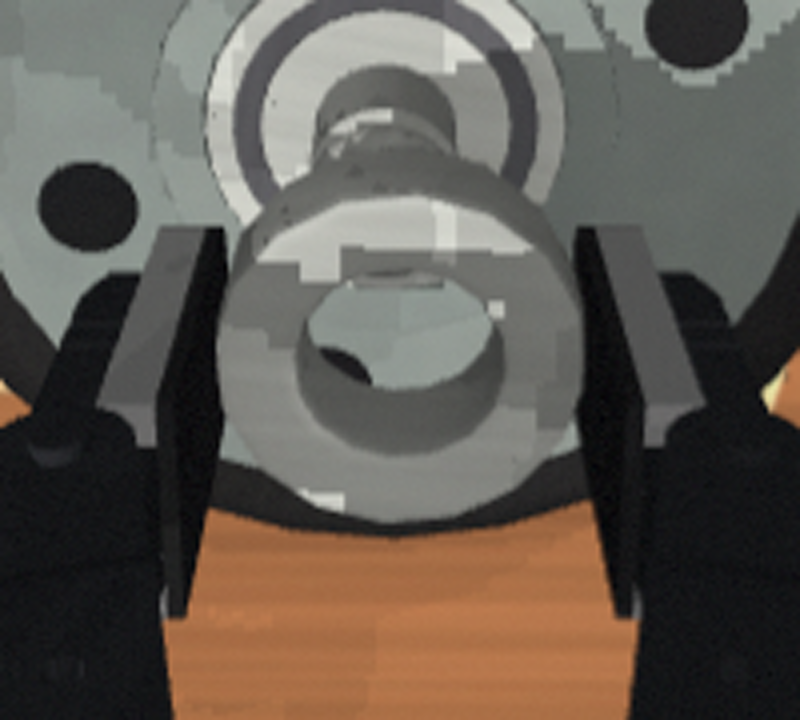

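Run:
```python
from h import *
st()
r=240+120/4
print(onz('w8',[[220+205/4,r],[220+566/4,r],[220+234/4,r],[220+538/4,r],[220+317/4,r],[220+456/4,r]],.066)[:,1])
print(onz('w8',[[316.4,240-0/4]],.066))
print(onz('w8',[[220+401/4,240+363/4]],.1106+.014), 'proj axle+spacer pts')
```

```text
t 6.85 pos [0.5479 0.0113 0.1306] corr_rot(to jaws||y) [-0.0015  0.0026 -0.0017] F [-0.   0.5 -0.4] T [-0.01 -0.01 -0.05] g 0.446
[-0.01484994  0.03661622 -0.01071871  0.03262341  0.00110992  0.02092945]
[[0.52700265 0.01091763 0.066     ]]
[[0.54820133 0.01289185 0.1246    ]] proj axle+spacer pts
```

```bash
python3 -m jog '[[[-0.0018,-0.0019,-0.006],[0,0.0025,0],20],[[0,0,-0.004],[0,0,0],20],[[0,0,0],[0,0,0],20]]'
python3 - <<'E'
from h import *
st()
E
```

```text
clock: 7.22
position: [0.5458, 0.0091, 0.1198]
ee_rot: [-0.001, 1.0, 0.001, -0.0]
ft_force: [1.4, 0.1, -1.4]
grip_width: 0.449
t 7.22 pos [0.5458 0.0091 0.1198] corr_rot(to jaws||y) [-0.0014 -0.0004 -0.0014] F [ 1.4  0.1 -1.4] T [-0.03 -0.05 -0.  ] g 0.449
```

```bash
python3 -m jog '[[[0.0002,0.0002,-0.003],[0,0,0],20],[[0,0,-0.003],[0,0,0],20],[[0,0,0],[0,0,0],20]]'
python3 - <<'E'
from h import *
st()
shot('wrist','w9');crop('w9',220,240,420,420,4,'w9c')
E
```

```text
clock: 7.6
position: [0.5461, 0.0092, 0.1133]
ee_rot: [-0.001, 1.0, 0.001, -0.0]
ft_force: [0.4, 0.1, -0.4]
grip_width: 0.447
t 7.60 pos [0.5461 0.0092 0.1133] corr_rot(to jaws||y) [-0.0014 -0.0004 -0.0013] F [ 0.4  0.1 -0.4] T [ 0.04  0.03 -0.01] g 0.447
```

View pics/w9c.png

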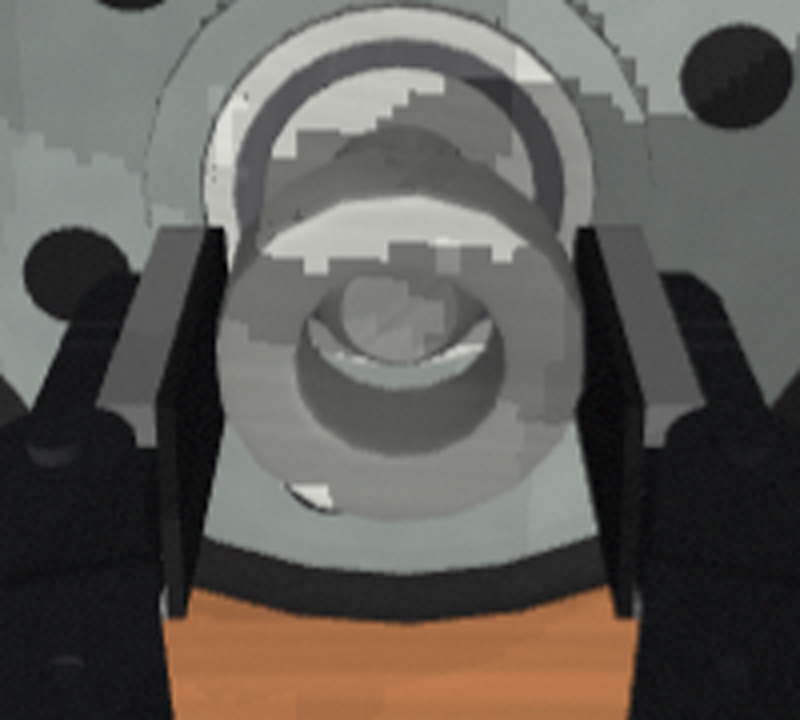

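```bash
python3 -m jog '[[[0.0003,0,-0.003],[0,0,0],20],[[0,0,0],[0,0,0],20]]'
python3 -m jog '[[[0,0,-0.002],[0,0,0],20],[[0,0,0],[0,0,0],20]]'
python3 - <<'E'
from h import *
st()
shot('wrist','w10');crop('w10',220,240,420,420,4,'w10c')
E
```

```text
clock: 7.9
position: [0.5465, 0.0093, 0.1103]
ee_rot: [-0.001, 1.0, 0.001, -0.0]
ft_force: [0.7, -0.2, -0.1]
grip_width: 0.444
clock: 8.15
position: [0.5464, 0.0093, 0.1082]
ee_rot: [-0.001, 1.0, 0.001, -0.0]
ft_force: [-0.2, 0.3, -1.1]
grip_width: 0.449
t 8.15 pos [0.5464 0.0093 0.1082] corr_rot(to jaws||y) [-0.0015 -0.0003 -0.0013] F [-0.2  0.3 -1.1] T [ 0.02  0.03 -0.  ] g 0.449
```

View pics/w10c.png

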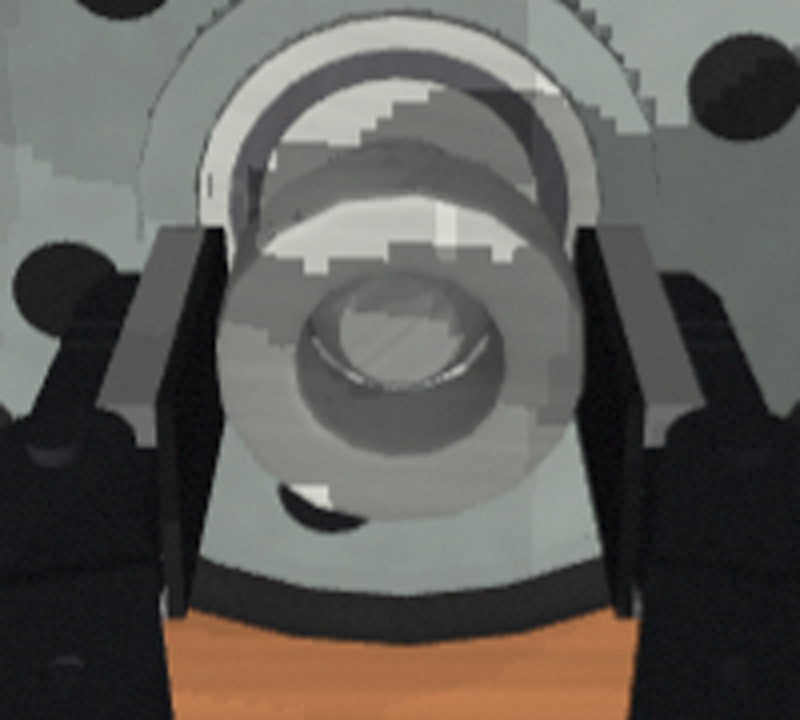

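The bore is over the axle with no force on it, so I keep lowering.

```bash
python3 -m jog '[[[0,0,-0.005],[0,0,0],20],[[0,0,0],[0,0,0],20]]'
python3 -m jog '[[[0,0,-0.006],[0,0,0],20],[[0,0,0],[0,0,0],20]]'
python3 -m jog '[[[0,0,-0.005],[0,0,0],20],[[0,0,0],[0,0,0],20]]'
```

```text
clock: 8.45
position: [0.5464, 0.0093, 0.1029]
ee_rot: [-0.001, 1.0, 0.001, -0.0]
ft_force: [1.3, 0.9, -1.3]
grip_width: 0.451
clock: 8.7
position: [0.5463, 0.0093, 0.0964]
ee_rot: [-0.001, 1.0, 0.001, -0.0]
ft_force: [0.0, 0.5, -0.8]
grip_width: 0.449
clock: 8.95
position: [0.5463, 0.0093, 0.091]
ee_rot: [-0.001, 1.0, 0.001, -0.0]
ft_force: [-0.4, 0.9, -1.4]
grip_width: 0.446
```

Run:
```python
from h import *
st()
```

```text
t 8.95 pos [0.5463 0.0093 0.091 ] corr_rot(to jaws||y) [-0.0015 -0.0005 -0.0013] F [-0.4  0.9 -1.4] T [-0.03  0.03  0.03] g 0.446
```

```bash
python3 -m jog '[[[0,0,-0.003],[0,0,0],20],[[0,0,0],[0,0,0],20]]'
python3 -m jog '[[[0,0,0],[0,0,0],65],[[0,0,0],[0,0,0],65],[[0,0,0.02],[0,0,0],65],[[0,0,0.03],[0,0,0],65]]'
python3 - <<'E'
from h import *
st()
shot('wrist','w11');crop('w11',220,180,420,360,4,'w11c')
E
```

```text
clock: 9.2
position: [0.5464, 0.0092, 0.0878]
ee_rot: [-0.001, 1.0, 0.001, -0.0]
ft_force: [0.1, -0.5, -1.0]
grip_width: 0.446
clock: 9.7
position: [0.5456, 0.0092, 0.1375]
ee_rot: [-0.001, 1.0, 0.0, -0.001]
ft_force: [-0.1, 0.9, 0.9]
grip_width: 0.653
t 9.70 pos [0.5456 0.0092 0.1375] corr_rot(to jaws||y) [-0.0004 -0.0028 -0.0013] F [-0.1  0.9  0.9] T [-0.06 -0.01 -0.01] g 0.653
```

View pics/w11c.png

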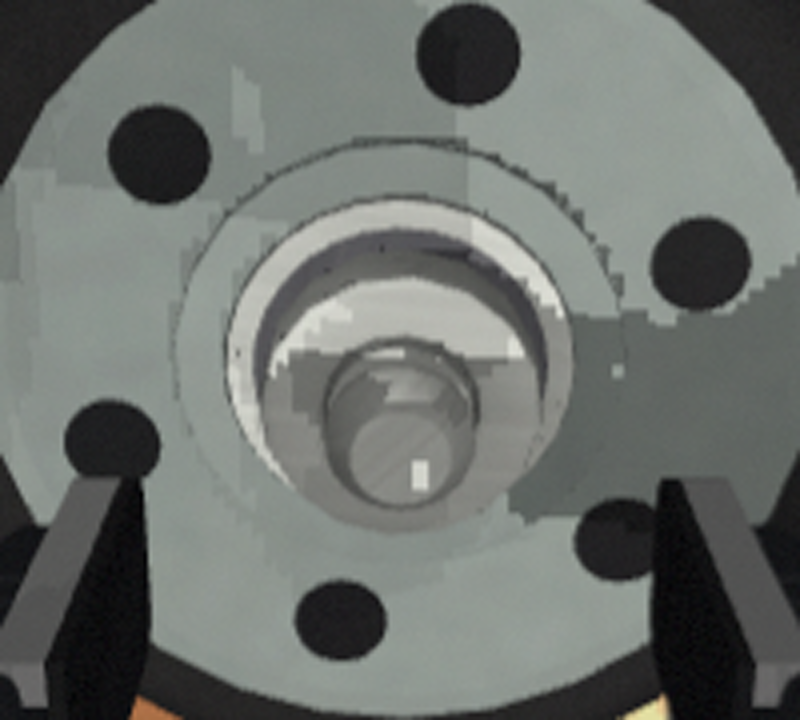

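The spacer is down on the bearing. Next is the washer.

```bash
python3 -m jog '[[[0.003,0.02,0.04],[0,0,0],70],[[0.008,0.055,0.01],[0,0,0],70],[[0.008,0.055,0],[0,0,0],70],[[0.007,0.055,0],[0,0,0],70],[[0.006,0.055,0],[0,0,0],70]]'
python3 -m jog '[[[0.001,0.025,-0.03],[0,0,0],70],[[0,0.006,-0.03],[0,0,0],70],[[0,0,0],[0,0,0],70],[[0,0,0],[0,0,0],70]]'
python3 - <<'E'
from h import *
st()
shot('wrist','w12');crop('w12',220,180,420,360,4,'w12c')
E
```

```text
clock: 10.38
position: [0.5818, 0.2505, 0.1968]
ee_rot: [0.005, 1.0, 0.002, 0.005]
ft_force: [1.5, -0.8, 0.3]
grip_width: 0.701
clock: 10.88
position: [0.5825, 0.289, 0.1363]
ee_rot: [0.001, 1.0, 0.003, 0.006]
ft_force: [0.6, -0.3, 1.5]
grip_width: 0.705
t 10.88 pos [0.5825 0.289  0.1363] corr_rot(to jaws||y) [-0.007   0.011   0.0017] F [ 0.6 -0.3  1.5] T [-0.01  0.02 -0.02] g 0.705
```

View pics/w12c.png

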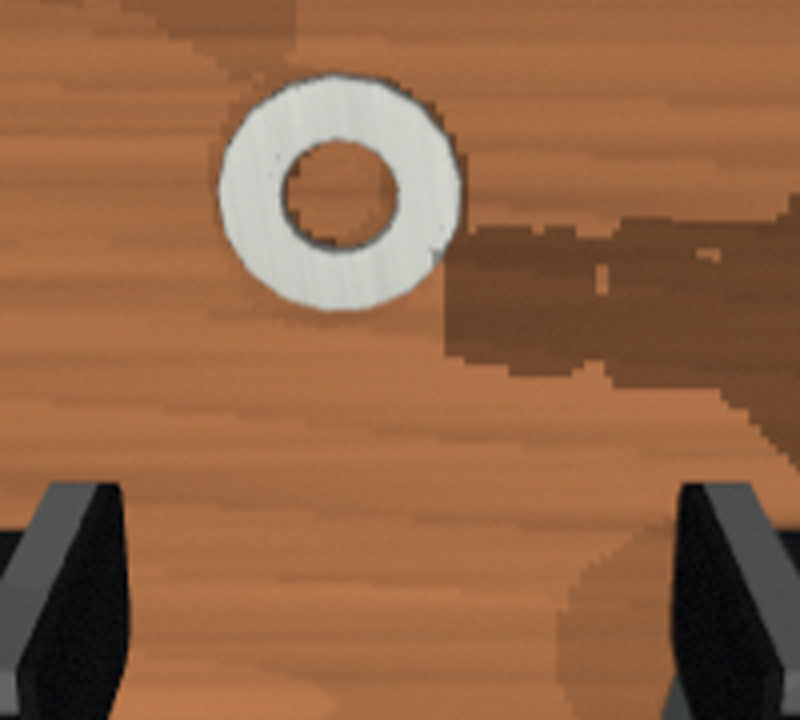

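Run:
```python
from h import *
print(onz('w12',[[220+340/4,180+193/4]],.006), ring('w12',(305,228),.006,.023,w=40))
```

```text
[[0.57396585 0.28057991 0.006     ]] (array([0.57418754, 0.28018563, 0.0221705 ]), np.float64(0.00028580196739650245))
```

```bash
python3 -m jog '[[[-0.0085,-0.010,-0.03],[-0.007,0.011,0],70],[[0,0,-0.03],[0,0,0],70],[[0,0,-0.02],[0,0,0],70],[[0,0,-0.005],[0,0,0],70],[[0,0,0],[0,0,0],70]]'
python3 - <<'E'
from h import *
st()
shot('wrist','w13');crop('w13',220,240,420,420,4,'w13c')
E
```

```text
clock: 11.55
position: [0.5779, 0.2775, 0.056]
ee_rot: [0.003, 1.0, 0.003, 0.004]
ft_force: [0.8, -0.2, -0.2]
grip_width: 0.701
t 11.55 pos [0.5779 0.2775 0.056 ] corr_rot(to jaws||y) [-0.0051  0.0082  0.0056] F [ 0.8 -0.2 -0.2] T [0.01 0.01 0.01] g 0.701
```

View pics/w13c.png

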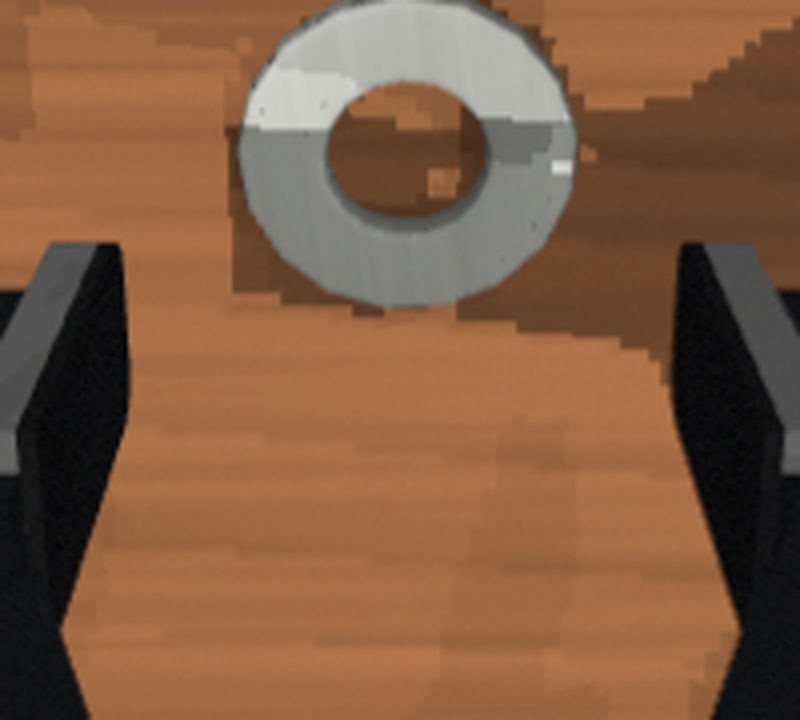

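Run:
```python
from h import *
print(onz('w13',[[322,278.5]],.006))
for f,L,R,tz in(('w4',(224,228),(576,228),.020),('w13',(120,243),(681,243),.056)):
    o,r=rays(load(f),[[220+L[0]/4,240+L[1]/4],[220+R[0]/4,240+R[1]/4]])
    s=load(f);
    for half in ((.019,.02) if f=='w4' else (.0298,)):
        # distance between points at equal z plane = 2*half
        t=2*half/abs(r[0,1]/-r[0,2]-r[1,1]/-r[1,2]) # drop
        P=o+r*(t/-r[:,2])[:,None];print(f,half,P,'tip below tcp',tz-P[:,2])
```

```text
[[0.57404827 0.28047022 0.006     ]]
w4 0.019 [[ 0.43157523 -0.26370703  0.00461036]
 [ 0.43161784 -0.22570703  0.00461036]] tip below tcp [0.01538964 0.01538964]
w4 0.02 [[ 0.43518837 -0.26469233 -0.0026992 ]
 [ 0.43523323 -0.22469233 -0.0026992 ]] tip below tcp [0.0226992 0.0226992]
w13 0.0298 [[0.56757768 0.24949279 0.04320277]
 [0.5680904  0.30909279 0.04320277]] tip below tcp [0.01279723 0.01279723]
```

```bash
python3 -m jog '[[[-0.004,0.0012,-0.015],[-0.005,0.008,0.0055],70],[[0,0,-0.012],[0,0,0],70],[[0,0,-0.005],[0,0,0],70],[[0,0,0],[0,0,0],70]]'
python3 - <<'E'
from h import *
st()
E
```

```text
clock: 12.1
position: [0.5741, 0.2795, 0.0231]
ee_rot: [-0.0, 1.0, 0.0, 0.001]
ft_force: [0.3, -0.4, 0.6]
grip_width: 0.7
t 12.10 pos [0.5741 0.2795 0.0231] corr_rot(to jaws||y) [-0.0009  0.0011 -0.0009] F [ 0.3 -0.4  0.6] T [ 0.   -0.01  0.02] g 0.700
```

```bash
python3 -m jog '[[[0,-0.0007,-0.006],[0,0,0],62],[[0,0,0],[0,0,0],40],[[0,0,0],[0,0,0],20],[[0,0,0],[0,0,0],20]]' 40
python3 - <<'E'
from h import *
st()
E
python3 -m jog '[[[0,0,0],[0,0,0],20],[[0,0,0.02],[0,0,0],20],[[0,0,0.03],[0,0,0],20],[[0,0,0],[0,0,0],20]]' 40
python3 - <<'E'
from h import *
st()
shot('wrist','w14');crop('w14',220,240,420,420,4,'w14c')
E
```

```text
clock: 12.6
position: [0.575, 0.2787, 0.0177]
ee_rot: [-0.0, 1.0, 0.001, 0.001]
ft_force: [0.0, -0.3, -0.6]
grip_width: 0.505
t 12.60 pos [0.575  0.2787 0.0177] corr_rot(to jaws||y) [-0.0016  0.0026 -0.0006] F [ 0.  -0.3 -0.6] T [-0.   -0.01 -0.04] g 0.505
clock: 13.1
position: [0.5753, 0.2786, 0.0716]
ee_rot: [-0.0, 1.0, 0.001, 0.002]
ft_force: [-0.4, 0.5, -0.4]
grip_width: 0.505
t 13.10 pos [0.5753 0.2786 0.0716] corr_rot(to jaws||y) [-0.0019  0.0034 -0.0003] F [-0.4  0.5 -0.4] T [-0.02 -0.02  0.  ] g 0.505
```

View pics/w14c.png

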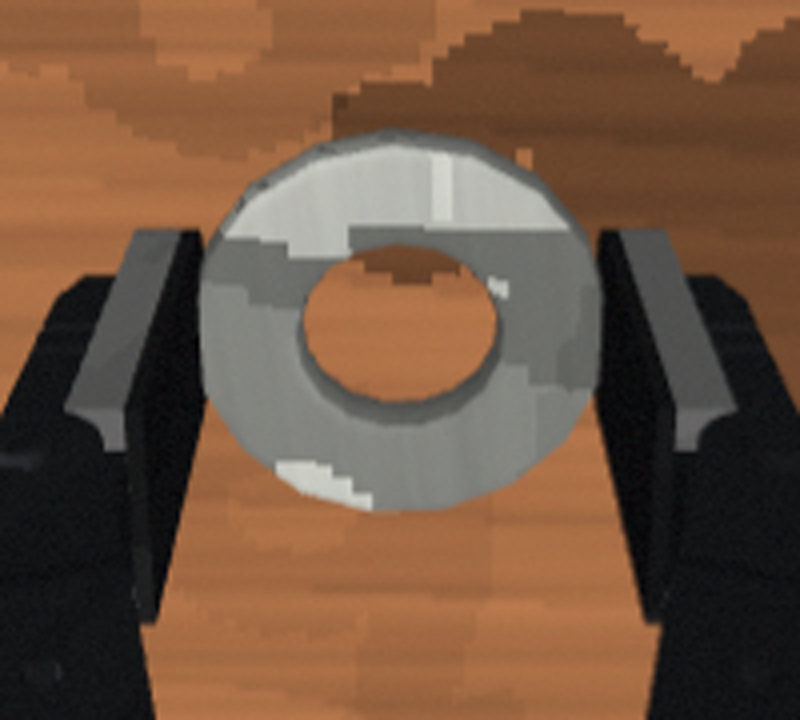

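Run:
```python
from h import *
print(onz('w14',[[220+401/4,240+331/4]],.0599)-[.5753,.2786,0],onz('w14',[[220+401/4,240+328.5/4]],.0599)-[.5753,.2786,0])
P=onz('w14',[[220+401/4,240+146/4],[220+401/4,240+511/4],[220+401/4,240+244/4],[220+401/4,240+424/4]],.0599)-[.5753,.2786,0];print(P)
P=onz('w8',[[220+401/4,240+196/4],[220+401/4,240+521/4],[220+401/4,240+272/4],[220+401/4,240+455/4]],.1246)-[.5480,.0112,0];print(P)
```

```text
[[-0.00020008  0.0017633   0.0599    ]] [[-0.00050498  0.00176314  0.0599    ]]
[[-0.02180325  0.00175176  0.0599    ]
 [ 0.02276518  0.00177548  0.0599    ]
 [-0.01059726  0.00175776  0.0599    ]
 [ 0.01141057  0.00176947  0.0599    ]]
[[-0.01883581  0.00165717  0.1246    ]
 [ 0.01969372  0.00172729  0.1246    ]
 [-0.01036086  0.00167262  0.1246    ]
 [ 0.01136587  0.00171216  0.1246    ]]
```

```bash
python3 -m jog '[[[-0.002,-0.01,0.045],[0,0,0],20],[[-0.005,-0.05,0.03],[0,0,0],20],[[-0.005,-0.05,0],[0,0,0],20],[[-0.005,-0.05,0],[0,0,0],20],[[-0.005,-0.05,0],[0,0,0],20]]'
python3 -m jog '[[[-0.003,-0.03,0],[0,0,0],20],[[0,-0.01,0],[0,0,0],20],[[0,0,0],[0,0,0],20]]'
python3 - <<'E'
from h import *
st()
E
```

```text
clock: 13.78
position: [0.5491, 0.0673, 0.1457]
ee_rot: [-0.005, 1.0, 0.0, -0.0]
ft_force: [0.8, -0.4, -0.2]
grip_width: 0.507
clock: 14.15
position: [0.5449, 0.0228, 0.1454]
ee_rot: [-0.002, 1.0, 0.0, -0.001]
ft_force: [0.8, -0.5, -0.2]
grip_width: 0.505
t 14.15 pos [0.5449 0.0228 0.1454] corr_rot(to jaws||y) [-0.0007 -0.0019 -0.0033] F [ 0.8 -0.5 -0.2] T [-0.02  0.02 -0.01] g 0.505
```

```bash
python3 -m jog '[[[0.0014,-0.0125,-0.015],[0,-0.002,-0.003],20],[[0,-0.001,-0.006],[0,0,0],20],[[0,0,0],[0,0,0],20]]'
python3 - <<'E'
from h import *
st()
shot('wrist','w15');crop('w15',220,240,420,420,4,'w15c')
E
```

```text
clock: 14.52
position: [0.5463, 0.0118, 0.1219]
ee_rot: [-0.002, 1.0, 0.0, -0.001]
ft_force: [-0.0, -0.1, -0.0]
grip_width: 0.505
t 14.53 pos [0.5463 0.0118 0.1219] corr_rot(to jaws||y) [-0.0008 -0.0014 -0.0046] F [-0.  -0.1 -0. ] T [0.03 0.01 0.02] g 0.505
```

View pics/w15c.png

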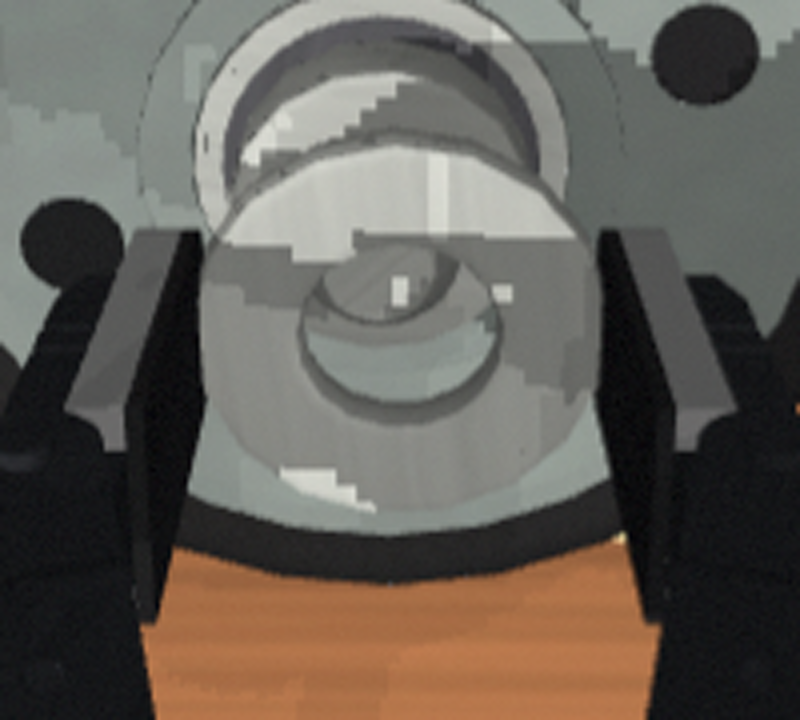

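```bash
python3 -m jog '[[[0.0002,-0.0025,-0.003],[0,0,-0.004],20],[[0,0,-0.004],[0,0,0],20],[[0,0,0],[0,0,0],20]]'
python3 - <<'E'
from h import *
st()
shot('wrist','w16');crop('w16',220,240,420,420,4,'w16c')
E
```

```text
clock: 14.95
position: [0.5469, 0.0097, 0.1149]
ee_rot: [-0.001, 1.0, 0.001, -0.0]
ft_force: [-0.1, -0.4, 0.5]
grip_width: 0.51
t 14.95 pos [0.5469 0.0097 0.1149] corr_rot(to jaws||y) [-0.001  -0.0006 -0.0012] F [-0.1 -0.4  0.5] T [ 0.01  0.02 -0.07] g 0.510
```

View pics/w16c.png

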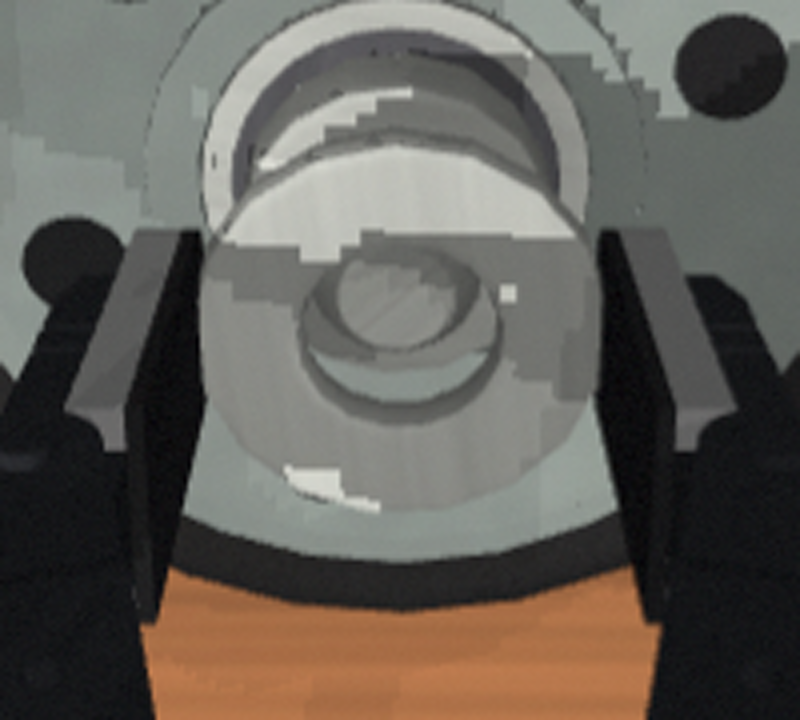

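```bash
python3 -m jog '[[[-0.0005,-0.0004,-0.003],[0,0,0],20],[[0,0,-0.003],[0,0,0],20],[[0,0,0],[0,0,0],20]]'
python3 - <<'E'
from h import *
st()
E
python3 -m jog '[[[0,0,-0.003],[0,0,0],20],[[0,0,-0.003],[0,0,0],20],[[0,0,-0.001],[0,0,0],20],[[0,0,0],[0,0,0],20]]'
python3 - <<'E'
from h import *
st()
E
```

```text
clock: 15.38
position: [0.5465, 0.0093, 0.1089]
ee_rot: [-0.001, 1.0, 0.001, -0.0]
ft_force: [-0.2, -0.6, -0.5]
grip_width: 0.508
t 15.38 pos [0.5465 0.0093 0.1089] corr_rot(to jaws||y) [-0.0013 -0.     -0.0012] F [-0.2 -0.6 -0.5] T [-0.04  0.05  0.05] g 0.508
clock: 15.88
position: [0.5465, 0.0093, 0.1013]
ee_rot: [-0.001, 1.0, 0.001, -0.0]
ft_force: [-0.3, -0.0, -1.5]
grip_width: 0.508
t 15.88 pos [0.5465 0.0093 0.1013] corr_rot(to jaws||y) [-0.0012 -0.0002 -0.0012] F [-0.3 -0.  -1.5] T [-0.04  0.01 -0.01] g 0.508
```

```bash
python3 -m jog '[[[0,0,-0.0028],[0,0,0],20],[[0,0,0],[0,0,0],20]]'
python3 -m jog '[[[0,0,0],[0,0,0],70],[[0,0,0],[0,0,0],70],[[0,0,0.025],[0,0,0],70],[[0,0,0.03],[0,0,0],70],[[0,0,0],[0,0,0],70]]'
python3 - <<'E'
from h import *
st()
shot('wrist','w17');crop('w17',220,180,420,360,4,'w17c')
E
```

```text
clock: 16.12
position: [0.5465, 0.0094, 0.0984]
ee_rot: [-0.001, 1.0, 0.001, -0.0]
ft_force: [-0.2, -0.4, -1.0]
grip_width: 0.507
clock: 16.75
position: [0.5466, 0.0093, 0.155]
ee_rot: [-0.001, 1.0, 0.001, 0.0]
ft_force: [-0.6, 0.0, -0.5]
grip_width: 0.7
t 16.75 pos [0.5466 0.0093 0.155 ] corr_rot(to jaws||y) [-0.001   0.0001 -0.0011] F [-0.6  0.  -0.5] T [-0.    0.01 -0.03] g 0.700
```

View pics/w17c.png

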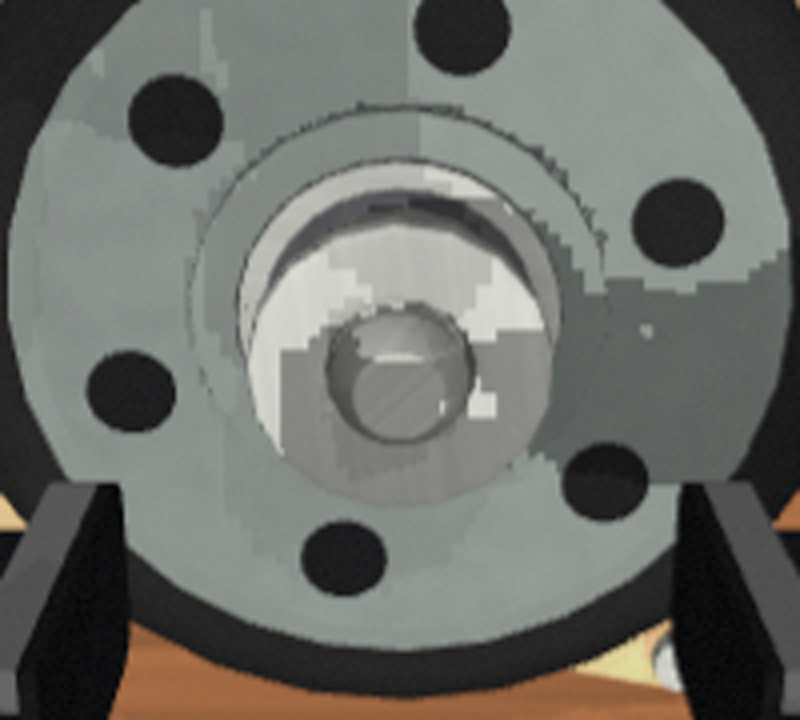

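The washer lies level on the spacer. Next is the clip.

```bash
python3 -m jog '[[[0.003,-0.05,0.01],[0,0,-0.02],65],[[0.004,-0.055,0],[0,0,-0.02],65],[[0.004,-0.055,0],[0,0,-0.02],65],[[0.004,-0.05,0],[0,0,-0.02],65],[[0.003,-0.025,-0.02],[0,0,-0.02],65]]'
python3 -m jog '[[[0,-0.01,-0.02],[0,0,0],65],[[0,0,0],[0,0,0],65],[[0,0,0],[0,0,0],65]]'
python3 - <<'E'
from h import *
st()
shot('wrist','w18');crop('w18',220,180,420,360,4,'w18c')
E
```

```text
clock: 17.42
position: [0.5625, -0.2287, 0.14]
ee_rot: [0.047, 0.999, 0.001, -0.002]
ft_force: [0.5, 1.5, -0.1]
grip_width: 0.654
clock: 17.8
position: [0.5607, -0.2385, 0.1157]
ee_rot: [0.047, 0.999, 0.001, -0.005]
ft_force: [-0.3, 0.7, 0.7]
grip_width: 0.653
t 17.80 pos [ 0.5607 -0.2385  0.1157] corr_rot(to jaws||y) [-0.0024 -0.01    0.0945] F [-0.3  0.7  0.7] T [-0.05 -0.    0.01] g 0.653
```

View pics/w18c.png

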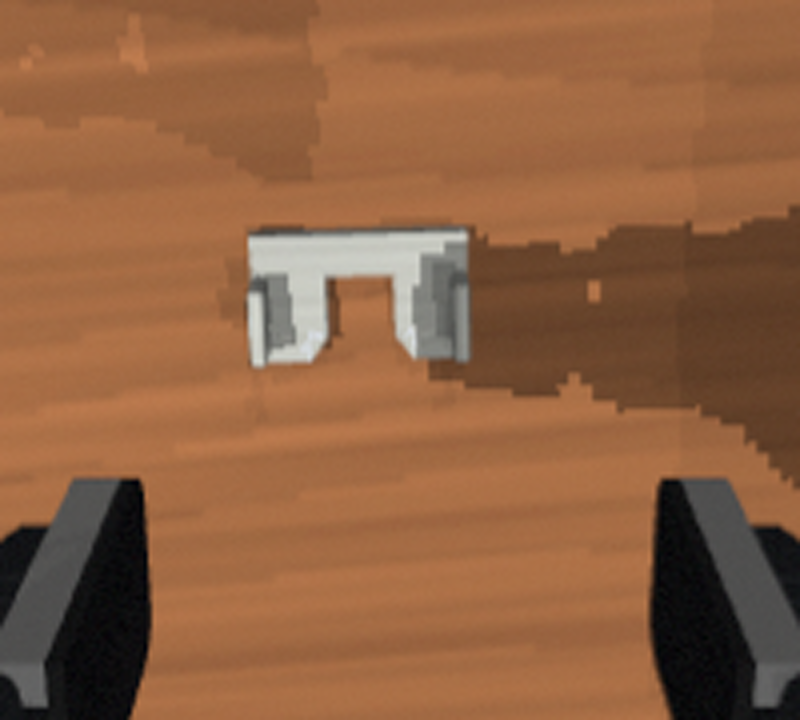

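Run:
```python
from h import *
px=np.array([[249,236],[468,232],[327,276],[391,276],[266,362],[455,358]])/4+[220,180]
P=onz('w18',px,.004);print(P[:,:2].round(4))
d=P[1]-P[0];print('clip yaw deg',np.degrees(np.arctan2(-d[0],d[1])), np.hypot(*d[:2]))
mid=(P[0]+P[1])/2; x=np.array([d[1],-d[0]])/np.hypot(*d[:2])
print('slot pt from back(13):',mid[:2]+x*.013,'from tips',((P[4]+P[5])/2)[:2]-x*.010,'slotend',((P[2]+P[3])/2)[:2]+x*.0055)
```

```text
[[ 0.5499 -0.2619]
 [ 0.5528 -0.2241]
 [ 0.5584 -0.2493]
 [ 0.5595 -0.2381]
 [ 0.5734 -0.2618]
 [ 0.5759 -0.2282]]
clip yaw deg -4.378540754437754 0.037957064545684156
slot pt from back(13): [ 0.56429132 -0.24397859] from tips [ 0.56466828 -0.2442786 ] slotend [ 0.56443739 -0.2441036 ]
```

```bash
python3 -m jog '[[[0.004,-0.0072,-0.03],[-0.002,-0.01,0.018],65],[[0,0,-0.025],[0,0,0],65],[[0,0,-0.01],[0,0,0],65],[[0,0,0],[0,0,0],65]]'
python3 - <<'E'
from h import *
st()
shot('wrist','w19');crop('w19',220,240,420,420,4,'w19c')
E
```

```text
clock: 18.35
position: [0.5682, -0.2412, 0.0525]
ee_rot: [0.034, 0.999, 0.001, 0.003]
ft_force: [-0.3, 0.7, 0.6]
grip_width: 0.649
t 18.35 pos [ 0.5682 -0.2412  0.0525] corr_rot(to jaws||y) [-0.0022  0.0061  0.0685] F [-0.3  0.7  0.6] T [-0.04 -0.02 -0.01] g 0.649
```

View pics/w19c.png

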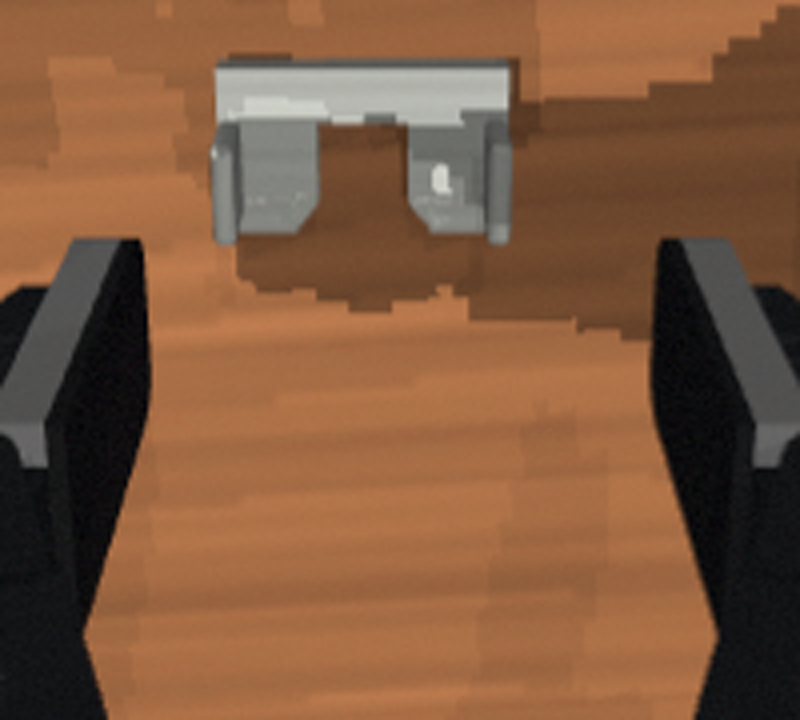

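```bash
python3 -m jog '[[[-0.003,-0.0047,-0.012],[-0.002,0.006,0],65],[[0,0,-0.01],[0,0,0],65],[[0,0,-0.005],[0,0,0],65],[[0,0,0],[0,0,0],65]]'
python3 - <<'E'
from h import *
st()
E
```

```text
clock: 18.9
position: [0.5661, -0.2465, 0.0258]
ee_rot: [0.034, 0.999, -0.0, 0.001]
ft_force: [0.4, -0.0, 0.8]
grip_width: 0.651
t 18.90 pos [ 0.5661 -0.2465  0.0258] corr_rot(to jaws||y) [0.0006 0.0028 0.0683] F [ 0.4 -0.   0.8] T [-0.01 -0.01  0.09] g 0.651
```

```bash
python3 -m jog '[[[-0.001,0.0005,-0.006],[0,0.003,-0.003],65],[[0,0,0],[0,0,0],65]]'
python3 - <<'E'
from h import *
st()
E
python3 -m jog '[[[0,0,0],[0,0,0],50],[[0,0,0],[0,0,0],40],[[0,0,0],[0,0,0],20],[[0,0,0],[0,0,0],20]]' 90
python3 - <<'E'
from h import *
st()
shot('wrist','w20');crop('w20',220,240,420,420,4,'w20c')
E
```

```text
clock: 19.15
position: [0.5652, -0.246, 0.0196]
ee_rot: [0.036, 0.999, -0.0, -0.0]
ft_force: [-0.6, 0.3, 0.2]
grip_width: 0.649
t 19.15 pos [ 0.5652 -0.246   0.0196] corr_rot(to jaws||y) [ 0.0008 -0.0002  0.0715] F [-0.6  0.3  0.2] T [-0.02 -0.02  0.01] g 0.649
clock: 19.65
position: [0.5656, -0.2462, 0.0204]
ee_rot: [0.036, 0.999, -0.0, 0.0]
ft_force: [1.2, 0.6, -0.0]
grip_width: 0.412
t 19.65 pos [ 0.5656 -0.2462  0.0204] corr_rot(to jaws||y) [0.001  0.0009 0.0715] F [ 1.2  0.6 -0. ] T [-0.02  0.02 -0.03] g 0.412
```

View pics/w20c.png

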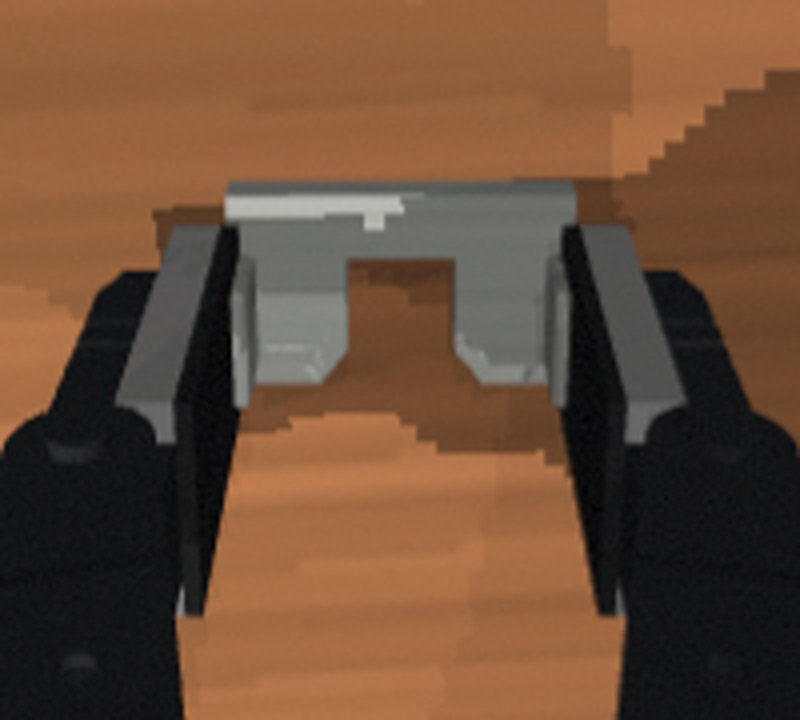

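```bash
python3 - <<'E'
from h import *
px=np.array([[227,195],[575,195],[347,259],[455,259],[256,384],[548,384]])/4+[220,240]
P=onz('w20',px,.004);print(P[:,:2].round(4))
d=P[1]-P[0];x=np.array([d[1],-d[0]])/np.hypot(*d[:2]);print(x,np.hypot(*d[:2]))
for q in(P[:2].mean(0)[:2]+x*.013,P[4:].mean(0)[:2]-x*.010,P[2:4].mean(0)[:2]+x*.0055): print(q-[.5656,-.2462])
E
python3 -m jog '[[[0,0,0],[0,0,0],20],[[0,0,0.03],[0,0,0],20],[[0,0,0.05],[0,0,0.02],20],[[-0.003,0.03,0.05],[0,0,0.02],20],[[-0.007,0.05,0],[0,0,0.02],20]]'
python3 -m jog '[[[-0.008,0.05,0],[0,0,0.011],20],[[-0.009,0.05,0],[0,0,0],20],[[-0.006,0.04,0],[0,0,0],20],[[-0.003,0.01,0],[0,0,0],20],[[0,0,0],[0,0,0],20]]'
python3 - <<'E'
from h import *
st()
E
```

```text
[[ 0.5503 -0.2623]
 [ 0.553  -0.2249]
 [ 0.5589 -0.25  ]
 [ 0.5597 -0.2382]
 [ 0.5738 -0.2616]
 [ 0.5761 -0.2287]]
[ 0.99744819 -0.07139404] 0.0375318052183366
[-0.00100171  0.00169611]
[-0.00063123  0.00178784]
[-0.00082164  0.00168649]
clock: 20.32
position: [0.5538, -0.1685, 0.1533]
ee_rot: [0.008, 1.0, -0.001, -0.0]
ft_force: [1.7, 1.0, -2.0]
grip_width: 0.412
clock: 20.95
position: [0.5263, -0.0104, 0.1542]
ee_rot: [-0.0, 1.0, -0.0, 0.001]
ft_force: [0.5, -0.8, 0.1]
grip_width: 0.41
t 20.95 pos [ 0.5263 -0.0104  0.1542] corr_rot(to jaws||y) [ 0.0007  0.0012 -0.0001] F [ 0.5 -0.8  0.1] T [ 0.03  0.03 -0.01] g 0.410
```

```bash
python3 -m jog '[[[0.003,0.012,-0.012],[0,0,0],20],[[0,0.006,-0.012],[0,0,0],20],[[0,0.001,-0.008],[0,0,0],20],[[0,0,0],[0,0,0],20]]'
python3 - <<'E'
from h import *
st()
shot('wrist','w21');crop('w21',220,240,420,420,4,'w21c')
E
```

```text
clock: 21.45
position: [0.5295, 0.0062, 0.1189]
ee_rot: [0.002, 1.0, -0.001, -0.0]
ft_force: [-0.7, -0.0, -0.1]
grip_width: 0.411
t 21.45 pos [0.5295 0.0062 0.1189] corr_rot(to jaws||y) [ 0.0026 -0.0001  0.0048] F [-0.7 -0.  -0.1] T [-0.02 -0.03 -0.02] g 0.411
```

View pics/w21c.png

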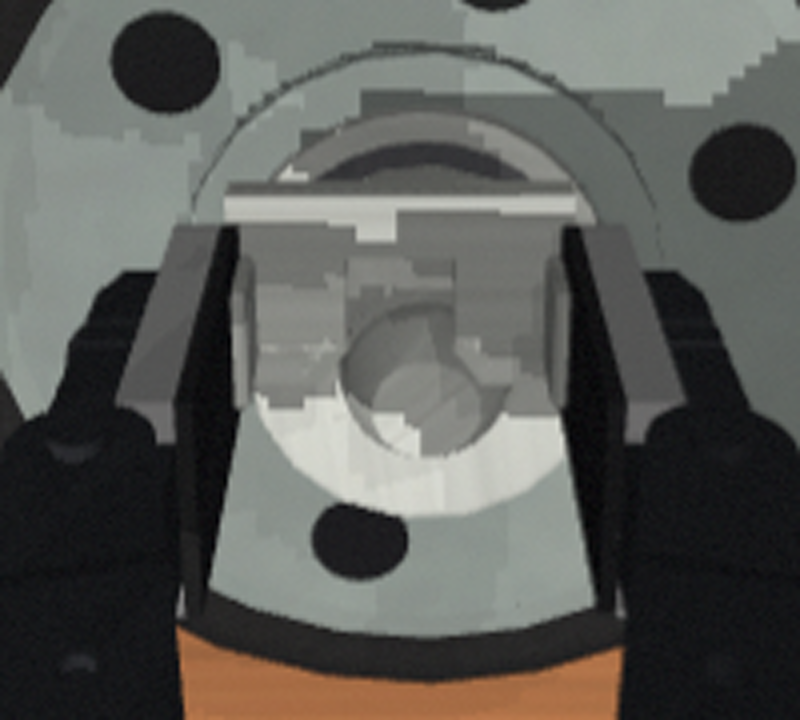

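```bash
python3 -m jog '[[[0.0008,0.0031,-0.004],[0.0026,0,0.0048],20],[[0,0,-0.004],[0,0,0],20],[[0,0,0],[0,0,0],20]]'
python3 - <<'E'
from h import *
st()
shot('wrist','w22');crop('w22',220,240,420,420,4,'w22c')
E
```

```text
clock: 21.88
position: [0.5309, 0.009, 0.1113]
ee_rot: [0.0, 1.0, 0.0, 0.001]
ft_force: [-0.4, -0.1, -0.5]
grip_width: 0.414
t 21.88 pos [0.5309 0.009  0.1113] corr_rot(to jaws||y) [-0.0005  0.0014  0.0005] F [-0.4 -0.1 -0.5] T [-0.05  0.    0.03] g 0.414
```

View pics/w22c.png

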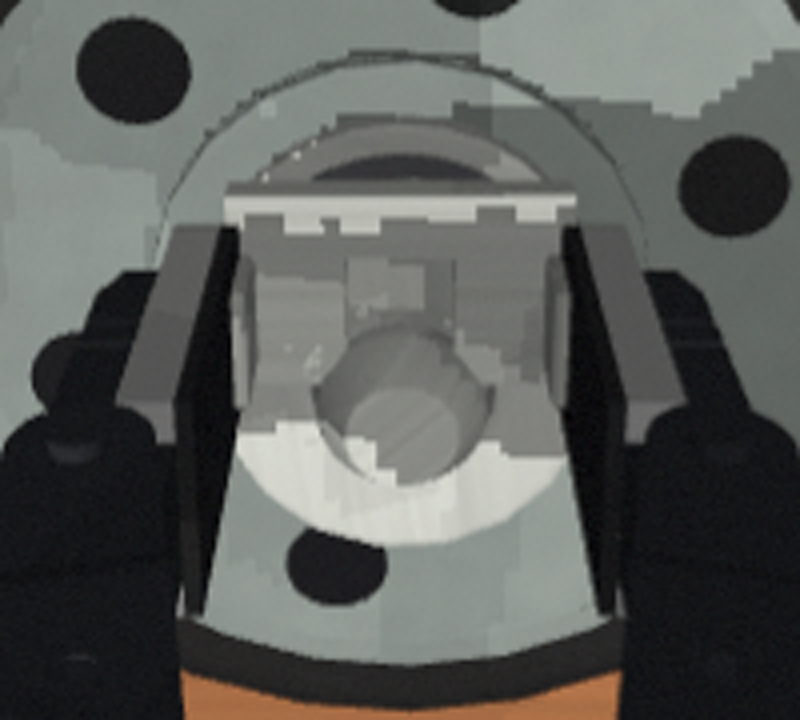

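Run:
```python
from h import *
st()
A=onz('w22',[[220+315/4,240+393/4],[220+495/4,240+393/4]],.0905);T=onz('w22',[[220+402/4,240+437/4]],.096)
px=np.array([[227,197],[575,197],[347,259],[455,259]])/4+[220,240]
C=onz('w22',px,.0945)
print(A,T);print(C); print('slot',C[:2].mean(0)[0]+.013,C[2:].mean(0)[0]+.0055)
```

```text
t 21.93 pos [0.531  0.009  0.1115] corr_rot(to jaws||y) [-0.0006  0.0016  0.0005] F [ 0.8  0.2 -0.3] T [-0.01  0.04 -0.01] g 0.407
[[0.54425104 0.00065544 0.0905    ]
 [0.54427918 0.02166704 0.0905    ]] [[0.54645328 0.01079287 0.096     ]]
[[ 0.51727935 -0.00814121  0.0945    ]
 [ 0.51732532  0.02952907  0.0945    ]
 [ 0.52476444  0.00475694  0.0945    ]
 [ 0.52477941  0.0166229   0.0945    ]]
slot 0.5303023370174932 0.5302719263762329
```

```bash
python3 -m jog '[[[-0.0008,0.0002,-0.002],[0,0.0015,0],20],[[0,0,0],[0,0,0],20]]'
python3 -m jog '[[[0,0,-0.0015],[0,0,0],20],[[0,0,0],[0,0,0],20]]'
python3 - <<'E'
from h import *
st()
E
```

```text
clock: 22.18
position: [0.5303, 0.0092, 0.1096]
ee_rot: [0.0, 1.0, 0.0, 0.0]
ft_force: [0.2, 0.0, -0.2]
grip_width: 0.411
clock: 22.42
position: [0.5303, 0.0092, 0.1081]
ee_rot: [0.0, 1.0, 0.0, 0.0]
ft_force: [-0.7, 0.4, -0.3]
grip_width: 0.414
t 22.43 pos [0.5303 0.0092 0.1081] corr_rot(to jaws||y) [-0.0008  0.0007  0.0005] F [-0.7  0.4 -0.3] T [-0.04  0.04  0.  ] g 0.414
```

```bash
python3 -m jog '[[[0,0,-0.001],[0,0,0],20],[[0,0,0],[0,0,0],20]]'
python3 -m jog '[[[0,0,-0.0007],[0,0,0],20],[[0,0,0],[0,0,0],20]]'
python3 -m jog '[[[0,0,-0.0005],[0,0,0],20],[[0,0,0],[0,0,0],20]]'
```

```text
clock: 22.68
position: [0.5304, 0.0092, 0.1071]
ee_rot: [0.0, 1.0, 0.0, 0.0]
ft_force: [-0.9, 0.2, -0.8]
grip_width: 0.41
clock: 22.92
position: [0.5304, 0.0092, 0.1063]
ee_rot: [0.0, 1.0, 0.0, 0.0]
ft_force: [0.1, -0.0, -0.7]
grip_width: 0.41
clock: 23.18
position: [0.5306, 0.0092, 0.1063]
ee_rot: [0.0, 1.0, 0.001, 0.001]
ft_force: [1.1, -0.2, 0.4]
grip_width: 0.411
```

Run:
```python
from h import *
st()
```

```text
t 23.18 pos [0.5306 0.0092 0.1063] corr_rot(to jaws||y) [-0.0011  0.0012  0.0006] F [ 1.1 -0.2  0.4] T [-0.02  0.08 -0.05] g 0.411
```

```bash
python3 -m jog '[[[0,0,-0.001],[0,0,0],20]]'
python3 -m jog '[[[0,0,-0.001],[0,0,0],20]]'
python3 -m jog '[[[0,0,-0.001],[0,0,0],20]]'
python3 - <<'E'
from h import *
st()
E
```

```text
clock: 23.3
position: [0.5308, 0.0092, 0.1057]
ee_rot: [0.0, 1.0, 0.001, 0.001]
ft_force: [-2.7, 0.1, 7.4]
grip_width: 0.413
clock: 23.42
position: [0.531, 0.0092, 0.1051]
ee_rot: [0.0, 1.0, 0.001, 0.001]
ft_force: [-2.5, -0.1, 8.4]
grip_width: 0.412
clock: 23.55
position: [0.5312, 0.0092, 0.1046]
ee_rot: [0.0, 1.0, 0.001, 0.001]
ft_force: [-2.7, -0.2, 8.9]
grip_width: 0.41
t 23.55 pos [0.5312 0.0092 0.1046] corr_rot(to jaws||y) [-0.002   0.0022  0.0007] F [-2.7 -0.2  8.9] T [-0.09  0.67  0.01] g 0.410
```

```bash
python3 -m jog '[[[-0.0004,0,-0.001],[0,0.002,0],20]]'
python3 -m jog '[[[-0.0002,0,-0.001],[0,0.001,0],20]]'
python3 - <<'E'
from h import *
st()
shot('wrist','w23');crop('w23',220,240,420,420,4,'w23c')
st()
E
```

```text
clock: 23.68
position: [0.5312, 0.0092, 0.1043]
ee_rot: [0.0, 1.0, 0.001, 0.001]
ft_force: [-2.3, -0.3, 9.8]
grip_width: 0.409
clock: 23.8
position: [0.5314, 0.0092, 0.104]
ee_rot: [0.0, 1.0, 0.001, 0.0]
ft_force: [-3.3, -0.5, 9.9]
grip_width: 0.412
t 23.80 pos [0.5314 0.0092 0.104 ] corr_rot(to jaws||y) [-0.0028  0.0009  0.0009] F [-3.3 -0.5  9.9] T [-0.12  0.76 -0.04] g 0.412
t 23.85 pos [0.5314 0.0092 0.104 ] corr_rot(to jaws||y) [-0.0028  0.0009  0.0008] F [-3.6  0.1 10.2] T [-0.07  0.7  -0.02] g 0.411
```

View pics/w23c.png

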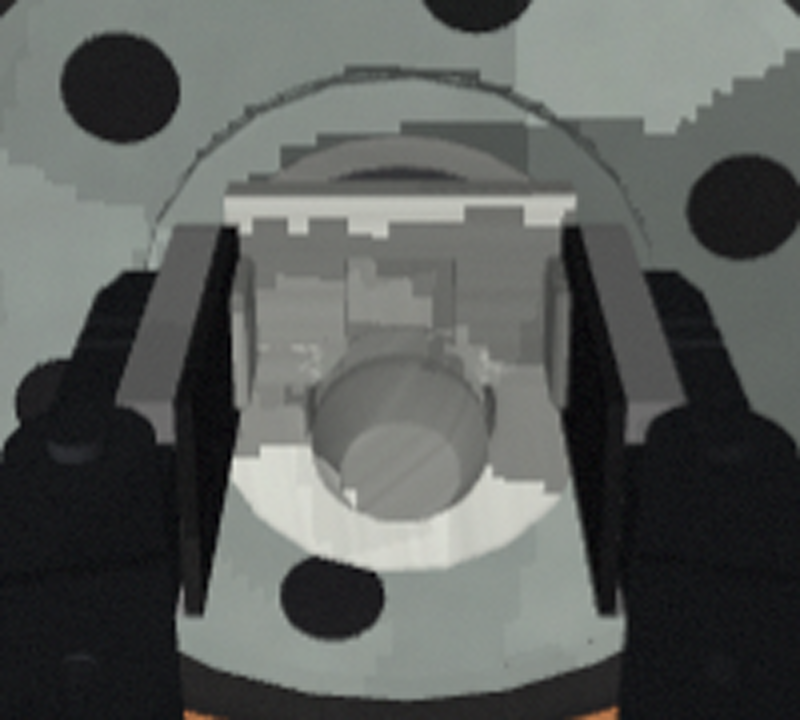

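```bash
python3 -m jog '[[[-0.0008,0,-0.0012],[0,0.001,0],20]]'
python3 -m jog '[[[-0.0008,0,-0.0012],[-0.002,0,0],20]]'
python3 - <<'E'
from h import *
st()
E
```

```text
clock: 23.98
position: [0.5313, 0.0091, 0.1037]
ee_rot: [0.0, 1.0, 0.002, 0.001]
ft_force: [-2.5, -0.2, 10.4]
grip_width: 0.414
clock: 24.1
position: [0.5313, 0.0092, 0.1035]
ee_rot: [0.001, 1.0, 0.001, 0.002]
ft_force: [-2.8, -0.3, 14.0]
grip_width: 0.414
t 24.10 pos [0.5313 0.0092 0.1035] corr_rot(to jaws||y) [-0.0019  0.0031  0.001 ] F [-2.8 -0.3 14. ] T [-0.    0.74  0.02] g 0.414
```

```bash
python3 -m jog '[[[0.003,0,-0.001],[0.001,0.003,0.001],20]]'
python3 -m jog '[[[0.003,0,-0.001],[0.001,0.001,0],20]]'
python3 - <<'E'
from h import *
st()
E
```

```text
clock: 24.22
position: [0.5347, 0.0092, 0.1036]
ee_rot: [0.0, 1.0, 0.002, 0.0]
ft_force: [-4.5, 0.4, 12.2]
grip_width: 0.41
clock: 24.35
position: [0.5384, 0.0093, 0.1036]
ee_rot: [-0.0, 1.0, 0.003, 0.001]
ft_force: [-3.0, 0.1, 11.1]
grip_width: 0.412
t 24.35 pos [0.5384 0.0093 0.1036] corr_rot(to jaws||y) [-0.0052  0.0012 -0.    ] F [-3.   0.1 11.1] T [-0.15  0.69  0.  ] g 0.412
```

```bash
python3 -m jog '[[[0.003,0,-0.001],[-0.004,0.001,0],20]]'
python3 -m jog '[[[0.0025,0,-0.001],[-0.002,0.001,0],20]]'
python3 - <<'E'
from h import *
st()
E
```

```text
clock: 24.48
position: [0.542, 0.0092, 0.1036]
ee_rot: [0.0, 1.0, 0.001, 0.001]
ft_force: [-5.6, -0.1, 14.2]
grip_width: 0.412
clock: 24.6
position: [0.5449, 0.0092, 0.1036]
ee_rot: [0.0, 1.0, 0.0, 0.0]
ft_force: [-6.3, 0.3, 14.4]
grip_width: 0.414
t 24.60 pos [0.5449 0.0092 0.1036] corr_rot(to jaws||y) [-0.0004  0.0005  0.0004] F [-6.3  0.3 14.4] T [0.04 1.35 0.04] g 0.414
```

```bash
python3 -m jog '[[[0.0012,0,-0.0008],[0,0.001,0],20]]'
python3 -m jog '[[[0.0008,0,-0.0008],[0,0.001,0],20]]'
python3 - <<'E'
from h import *
st()
shot('wrist','w24');crop('w24',220,240,420,420,4,'w24c')
E
```

```text
clock: 24.72
position: [0.5464, 0.0093, 0.1036]
ee_rot: [0.0, 1.0, 0.0, -0.0]
ft_force: [-4.6, 0.1, 11.0]
grip_width: 0.414
clock: 24.85
position: [0.5475, 0.0092, 0.1036]
ee_rot: [0.0, 1.0, 0.001, -0.0]
ft_force: [-3.9, -0.1, 10.4]
grip_width: 0.414
t 24.85 pos [0.5475 0.0092 0.1036] corr_rot(to jaws||y) [-0.0014 -0.0007  0.0005] F [-3.9 -0.1 10.4] T [-0.06  0.98 -0.02] g 0.414
```

View pics/w24c.png

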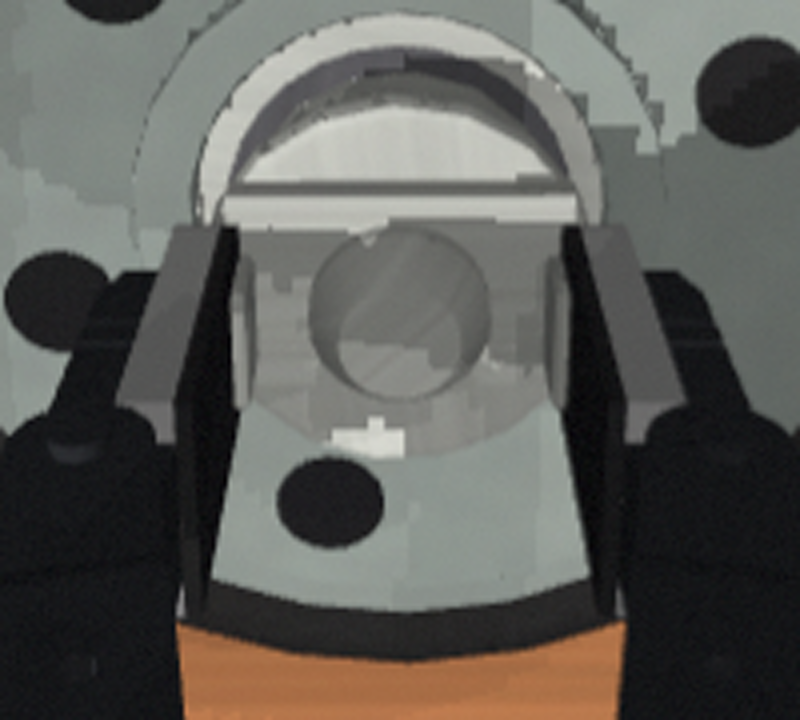

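```bash
python3 -m jog '[[[0,0,0.0003],[0,0,0],20],[[0,0,0.0003],[0,0,0],20]]'
python3 - <<'E'
from h import *
st()
E
```

```text
clock: 25.15
position: [0.5477, 0.0092, 0.1044]
ee_rot: [0.0, 1.0, 0.001, -0.0]
ft_force: [2.4, -0.2, -6.9]
grip_width: 0.412
t 25.15 pos [0.5477 0.0092 0.1044] corr_rot(to jaws||y) [-0.0015 -0.0004  0.0004] F [ 2.4 -0.2 -6.9] T [-0.12 -0.58  0.05] g 0.412
```

The clip now bears up against the head's underside: the tool rose 0.8 mm and was stopped with -7 N. I release it.

```bash
python3 -m jog '[[[-0.0001,0,-0.0002],[0,0,0],20],[[0,0,0],[0,0,0],48],[[0,0,0],[0,0,0],65],[[0,0,0],[0,0,0],70],[[0,0,0.015],[0,0,0],70]]'
python3 -m jog '[[[0,0,0.03],[0,0,0],70],[[0,0,0.02],[0,0,0],70],[[0,0,0],[0,0,0],70]]'
python3 - <<'E'
from h import *
st()
shot('wrist','w25');crop('w25',220,150,420,330,4,'w25c')
shot('scene','s25');crop('s25',279,170,379,270,6,'s25c')
E
```

```text
clock: 25.78
position: [0.5468, 0.0092, 0.1188]
ee_rot: [0.0, 1.0, 0.0, -0.001]
ft_force: [0.1, -0.5, -0.0]
grip_width: 0.699
clock: 26.15
position: [0.5478, 0.0088, 0.1738]
ee_rot: [0.001, 1.0, 0.001, 0.0]
ft_force: [-0.4, -0.2, -1.2]
grip_width: 0.696
t 26.15 pos [0.5478 0.0088 0.1738] corr_rot(to jaws||y) [-0.0014  0.0008  0.0011] F [-0.4 -0.2 -1.2] T [ 0.05 -0.01 -0.03] g 0.696
```

View pics/w25c.png

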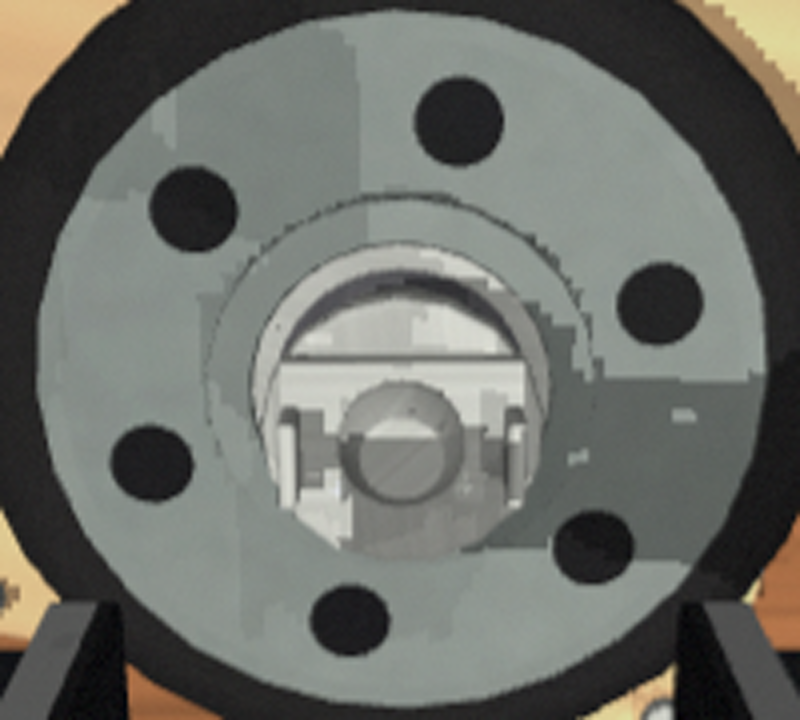

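View pics/s25c.png

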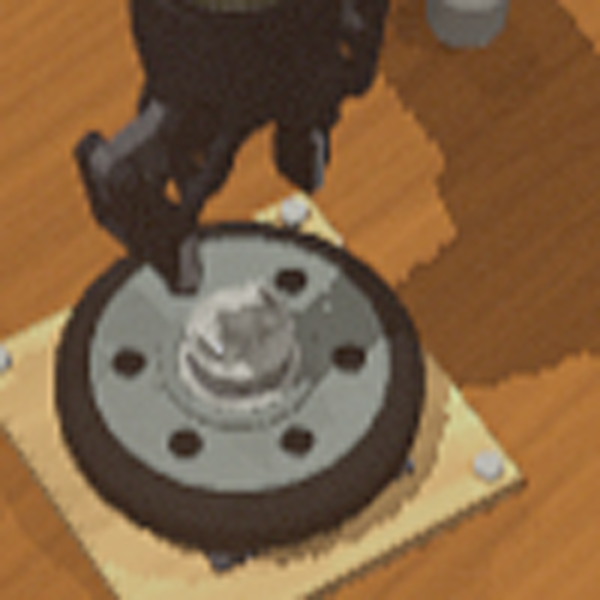

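```bash
python3 - <<'E'
from h import *
B=onz('w25',np.array([[281,363],[524,363]])/4+[220,150],.088);T=onz('w25',[[220+401/4,150+459/4]],.096)
print(B,T,'slot',B.mean(0)[0]+.013-T[0,0],B.mean(0)[1]-T[0,1])
E
python3 -m jog '[[[0,0,0.04],[0,0,0],70],[[0,0,0],[0,0,0],70]]'
```

```text
[[ 0.53380407 -0.00772776  0.088     ]
 [ 0.53387612  0.02980488  0.088     ]] [[0.54660972 0.01076598 0.096     ]] slot 0.00023037140129311684 0.00027258085883970565
clock: 26.5
position: [0.546, 0.0089, 0.2112]
ee_rot: [0.0, 1.0, -0.0, -0.002]
ft_force: [0.3, -1.3, -0.6]
grip_width: 0.699
```

The slot centre is within about 0.4 mm of the axis and the gripper is clear, so I hand in.

```bash
python3 -c "
from workcell import manip
print(manip.hand_in())"
```

```text
the job is handed in; nothing more can be done
None
```

The wheel is fitted and the job is handed in; handing in gave no verdict. The spacer is on the bearing, the washer is on the spacer, and the clip is under the axle head with the neck home in its slot. It finished at about 26.5 s of the 72 s allowed.

- **Clip position:** after release, the wrist picture put the clip slot about 0.2 mm (x) and 0.3 mm (y) from the axle axis, with the clip looking level. With the clip still gripped, the tool rose 0.8 mm from the bearing's stop and was then held at about 7 N, so the clip was bearing up against the head. It stayed in place once let go.
- **Forces:** the highest push I read at the wrist was about 14 N down and 6 N sideways. While pressing, the force read about 2 to 4 N below what the spring data predict. I therefore found the hard stop from the step in force and the 2.6 mm of travel.
- **Calibration:** the wrist camera showed a steady offset of about 1.7 mm in y, which I corrected against parts centred in the jaws.
- **Not measured:** I could not read the bearing's travel directly with the clip home, and I did not check afterwards that the other bench parts had stayed put. I never planned a move that would touch them.

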